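# Pump up a bench press and hold the gap gauge in through its guard window

### The arm

A 6-joint arm with a two-finger parallel gripper is mounted at the origin on a cart in front of the work surface, level with it; the furniture and walls round the work are solid. World frame = base frame: x ahead of the robot, y to its left, z up, the work surface at z = 0. Lengths are in mm, angles in rad, forces in N, time in s.
With the tool pointing down it reaches from about 275 to 825 mm from the base axis. Payload 4.9 kg.
Tool frame: the origin (TCP) lies midway between the tips of the shut fingers; the grasp point (between the pads) lies 19 mm behind it (robot.grip_depth is the distance from the TCP to the grasp point, in mm); x points along the fingers, z is the direction in which the jaws open and shut, and the axes are right-handed (so a half turn about x gives the same grasp; the last joint's range is limited). The gripper opens to 85 mm and grips with 20 to 120 N. Pads are 22 mm wide; open, the fingers measure 114 mm over their backs; the gripper's body (76 mm by 85 mm) begins 54 mm behind the grasp point. The pads swing forward as they close: fully open they stand 13 mm farther back than shut.
Start: joints at [1.137, 0.326, -0.193, 1.052, 0, 1.437], TCP at [162.425, 525.487, 231.281] pointing down, gripper open.
Joint ranges: [-2.65, 2.65], [-0.97, 1.79], [-1.3, 1.35], [-1.93, 2.1], [-1.47, 1.37], [-3.14, 3.14]. Speed limits (rad/s): [2.57, 2.57, 3.14, 3.14, 3.14, 3.14].

### API

Orientations are given as a unit quaternion [x, y, z, w].
In Python, from rig import sensors, cams, ticket, robot gives the robot as it stands.
- The arm moves only by the tool move_arm, never from a script. Its argument "moves" is a list of rows, each a list of 2 entries, a list of its own where there are three numbers: the shift along the world's x, y, z in mm, then the turn, a rotation vector about the world's x, y, z in degrees. In form: [[[dx, dy, dz], [rx, ry, rz]], ...]. A call has 1 to 10 rows; each row shifts and turns the commanded pose from where the row before left it; what a row does not reach is not made up. A row lasts 1/8 s, in which the tool goes at most 62.5 mm and 10.7 degrees, less where a joint would pass 70% of its speed; a pose out of reach is approached as far as the arm can. A call is refused whole if a number of a shift passes 62.5 or a number of a turn 10.7, either way. A call with a gripper value outside its range is refused whole. "gripper" is the opening, from 0 (shut) to 1 (fully open), set as the call begins (left out, the last holds). The fingers move at their own pace and stop on an object; "grip_force" is the grip in N (left out, the last holds). Time passes only in rows, so rows that do not move let the fingers close. It gives the time, the measured TCP pose, the force and the opening at its end, in the units of the state.
- sensors.sense(): the state, without advancing time (a new reading comes with each control period).
- cams.get_image(name): name is "scene" or "side" or "wrist"; returns the picture (480x640x3 uint8, red, green, blue); there is no depth.
- cams.camera_model(name): a dict with "camera_matrix" (3x3 intrinsics, pixels), "rvec" (rotation vector, rad) and "tvec" (3), from world to camera coordinates, as OpenCV has them. Camera axes: x right, y down, z forward; pixel columns grow to the right and rows downward; lengths in mm; the calibration is good to about 2 mm. The wrist camera is an equidistant fisheye: a pixel r from the principal point sees the ray r / f radians off the axis. A picture is of the moment at which its call begins: read the wrist's pose just before it. camera_model takes no time and is no camera call; for the wrist camera it gives the pose at the moment of the call.
- ticket.finish_job(): hands the job in, once; it reports no verdict.
The state is a dict: "time_s": time; "q": joint angles; "joint_velocities": joint speeds; "tau": joint torques, N m; "tcp_pos": TCP position; "ee_rot": TCP orientation; "force": force on the tool from outside, world axes, zero at the start; "wrist_torque": the same for the moment, N m; "finger_gap": finger opening in mm.
Only numpy, scipy, OpenCV 4.12 (cv2) and the standard library are available. Lean on these libraries where they do the work, as an engineer would, in place of code of your own. Each camera call takes 0.05 s, during which the arm holds its last target.

### The job

Pump the small press's hand lever in full strokes, letting it come right back up after each, until the lower plate has come all the way up and stops rising. Then pick up the gap gauge by its upright grip and pass its blade through the window in the press's front guard until its collar is at the window frame. Finish while still gripping it there, level and straight between the two plates and without forcing it; leave the beaker, the sample jar and the forceps where they are.

Things in the scene. Friction and masses are not known exactly. Their poses are not given: they have to be found in the camera images.
- press: Fixed hand-pumped bench press: grey pump body 190 x 200 x 85 mm high, columns, crosshead, 320 mm high in all; 80 x 80 mm steel plates; clear guard sheets round it (front one 71 mm before the origin, 85 to 260 mm high; side ones at y = +-95 mm). Origin: on the bench under the plates' middle; x points into the press, square to the front guard; z up. Its front faces -x
- window (a point): Middle of the window in the front guard, at the outer face of its dark steel frame, 185 mm above the bench; axes as the press (x inward). Opening 44 mm wide, 14 mm high, 10 mm deep; frame 76 x 40 mm outside, 3 mm proud of the sheet. The plates begin 34 mm behind this point; the gap between them when raised is at the same height
- platen (a joint): Rise of the lower plate, m: 0 fully down (start 0 to 0.015), 0.060 fully up (59 to 60 mm), which leaves a 15 mm gap under the fixed upper plate. Only the lever raises it, 8 to 20 mm a full stroke; it stays up (within 2 mm) when the lever returns, and after 3 or 4 full strokes it stops rising
- pump_lever (a joint): Pump lever, rad: 0 at rest (grip raised), 0.52 pressed down to its stop. A spring brings it back up by itself. A full stroke goes beyond 0.46 and back below 0.06; short strokes lift the plate less or not at all
- lever_grip (a point): Middle of the lever's black rubber grip: a round bar 27 mm thick, 90 mm long, 158 mm from the pivot. The lever is on the press's right (y = -125 mm in its frame), pivots about the press's y axis at x = 0, 75 mm above the bench, and points to its front (-x), 25 degrees above level at rest, 5 below level when down: the grip goes from 142 to 62 mm above the bench. Takes 6 to 15 N
- gap_gauge: Loose gauge, about 180 g, flat on the bench. Origin: underside, below the grip's middle; x along the blade to its tip, z up. Upright black grip 16 mm thick (y), 46 long (x), 50 high, to be pinched across its thickness; shank 12 mm wide; steel collar plate 62 wide, 26 high at x = 68 to 75 mm; steel blade 40 wide, 12 thick (z 0 to 12), x = 75 to 155 mm, last 10 mm tapered to 32 x 5
- gauge_collar (a point): On the gauge: middle of the blade's section at the front face of the collar, 75 mm ahead of the origin and 6 mm above the underside; axes as the gauge. Fully in, this point meets the window's
- beaker: Bystander: clear beaker, 56 mm across, 72 mm high, origin under its middle
- sample_jar: Bystander: round white jar with screw lid, 58 mm across, 70 mm high, origin under its middle
- forceps: Bystander: steel forceps, 122 mm long, lying flat, origin under the middle

How it is judged (in metres and radians):
On the way, in this order (a step that is already met when the one before it is completed fails the run):
1. lever fully down, first stroke (value of joint pump_lever above 0.46 rad).
2. lever back up (value of joint pump_lever below 0.06 rad).
3. lever fully down, second stroke (value of joint pump_lever above 0.46 rad).
4. lever back up (value of joint pump_lever below 0.06 rad).
5. lever fully down, third stroke (value of joint pump_lever above 0.46 rad).
6. lower plate all the way up and the lever back up (value of joint platen above 0.055 m and value of joint pump_lever below 0.06 rad), for 0.1 s.
7. gauge lifted off the bench (height (world z) of gap_gauge above 0.03 m and contact force between the fingers and gap_gauge above 3 N), for 0.1 s.
At the end, for the whole second after the job is handed in: Lower plate within 5 mm of its top; gauge blade through the window, collar within 12 mm of the frame, centred within 6 mm, level and straight within 0.1 rad, at rest, gripped by the fingers (over 3 N), pressing on the press with under 25 N (value of joint platen above 0.055 m and x of gauge_collar in the frame of window between -0.012 and 0.005 m and y of gauge_collar in the frame of window between -0.006 and 0.006 m and z of gauge_collar in the frame of window between -0.006 and 0.006 m and angle between the x axis of gap_gauge and the x axis of press, either way round below 0.1 rad and angle between gap_gauge's own z axis and vertical below 0.1 rad and contact force between the fingers and gap_gauge above 3 N and contact force between gap_gauge and press below 25 N and linear speed of gap_gauge below 0.02 m/s); the arm keeps its last pose, push and grip.
It fails at once if beaker, sample jar or forceps moved by more than 30 mm (distance of any of beaker, sample_jar, forceps from where it was at the start of the episode above 0.03 m).
It also fails if it takes over 72 s, if anything falls off the work surface, if the arm or the gripper's body presses on something with over 40 N, if the wrist force passes 120 N, or if a joint passes its speed limit or range.

## Working session

There is one attempt and no reset: what is moved stays moved. The work goes in short steps, Python scripts to look and compute and a tool call to move; the robot and the scene stay as the last step left them, time stands still between calls to the robot, and variables do not carry over. Pictures are saved under pics/ and viewed, and the job is handed in when it is done.

Besides the shell and the picture viewer there is one more tool, called after "Emit:" as name(argument=value, ...), one argument or row to a line, values as JSON. move_arm: Moves the arm, as the interface text tells. Its arguments: {"type":"object","properties":{"moves":{"type":"array"},"gripper":{"type":"number"},"grip_force":{"type":"number"}},"required":["moves"]}

```bash
ls; mkdir -p pics
python3 - <<'E'
from rig import sensors, cams, ticket, robot
import cv2
s=sensors.sense(); print(s)
for n in ["scene","side","wrist"]:
    m=cams.camera_model(n); print(n,m)
    cv2.imwrite(f"pics/{n}0.png",cams.get_image(n)[:,:,::-1])
E
```

```text
pics
{'time_s': 0.0, 'q': array([ 1.13682396e+00,  3.26960367e-01, -1.93568868e-01,  1.05198854e+00,
       -5.08202524e-06,  1.43661670e+00]), 'joint_velocities': array([ 0.00037647, -0.0005111 ,  0.00133737, -0.00094068, -0.00052296,
        0.00196674]), 'tau': array([ 1.56871984e-04, -4.43400192e+01,  2.62441796e+01,  1.54981337e-02,
       -2.90960415e-04,  2.64466875e-07]), 'tcp_pos': array([162.16524742, 524.95321693, 230.49854872]), 'ee_rot': array([-0.42001937,  0.56959377,  0.41943122,  0.56852803]), 'force': array([-0.17396505,  0.53196234,  0.82935422]), 'wrist_torque': array([0.01749878, 0.00695775, 0.01129689]), 'finger_gap': 85.22430753421595}
scene {'camera_matrix': array([[508.37654871,   0.        , 317.4153737 ],
       [  0.        , 508.37654871, 241.03106607],
       [  0.        ,   0.        ,   1.        ]]), 'rvec': array([ 2.09066254, -1.09913695,  0.51248989]), 'tvec': array([-445.67893226,  311.39647344, 1130.99996952])}
side {'camera_matrix': array([[599.13690594,   0.        , 320.03108293],
       [  0.        , 599.13690594, 219.90133306],
       [  0.        ,   0.        ,   1.        ]]), 'rvec': array([ 1.89899555, -1.25296018,  0.62652238]), 'tvec': array([-395.73129605,  356.26676976, 1030.35836886])}
wrist {'camera_matrix': array([[371.64829954,   0.        , 317.86344708],
       [  0.        , 371.64829954, 238.00719603],
       [  0.        ,   0.        ,   1.        ]]), 'rvec': array([-2.3310511 , -1.72110503, -0.24864184]), 'tvec': array([-549.32100068,  -36.36870486,  380.27339483])}
```

View pics/scene0.png

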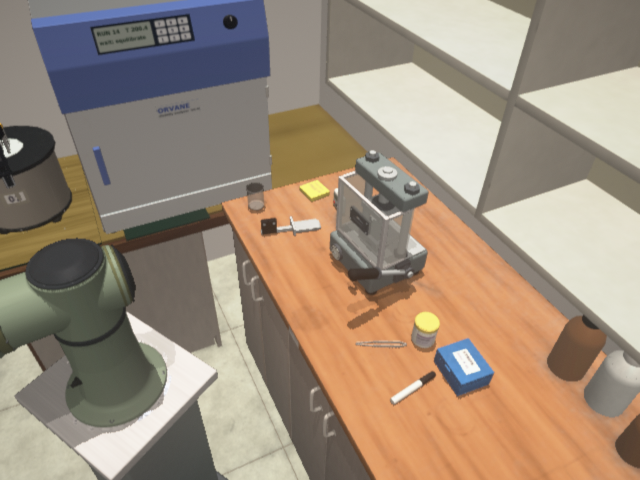

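View pics/side0.png

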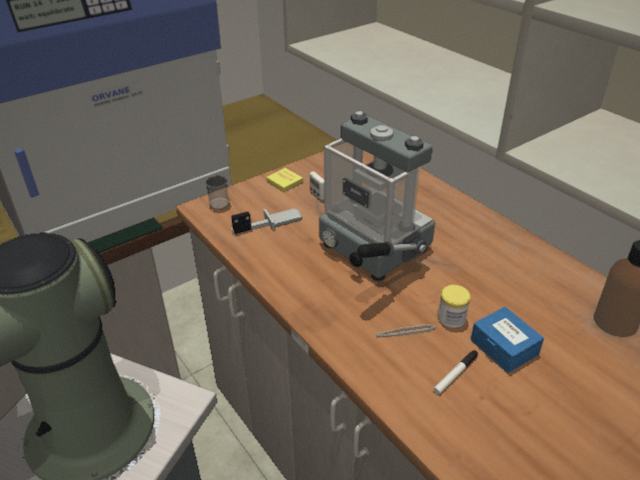

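View pics/wrist0.png

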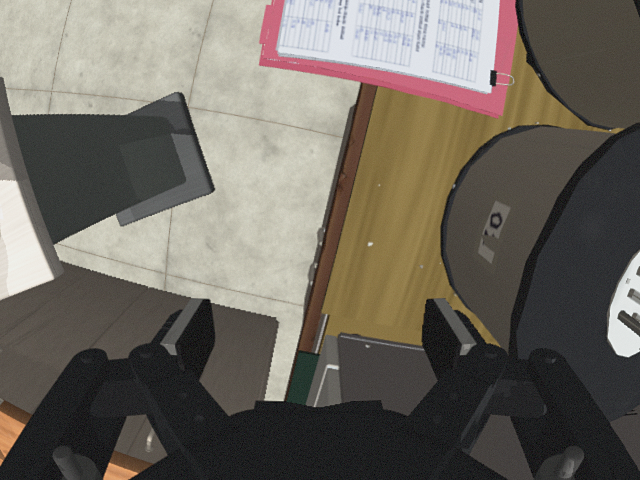

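The press is at about (380,225) in the scene view. The gauge is at (290,226), the jar at (425,330), the forceps at (380,344) and the beaker at (256,196). I'll enlarge these areas.

```bash
cat > h.py <<'E'
import numpy as np, cv2
from rig import sensors, cams, ticket, robot
from scipy.spatial.transform import Rotation as R
def cam(n):
    m=cams.camera_model(n); K=m["camera_matrix"]; Rm=cv2.Rodrigues(m["rvec"])[0]; t=np.array(m["tvec"])
    return K,Rm,t
def ray(n,uv,c=None):
    K,Rm,t=c or cam(n)
    if n=="wrist":
        d=np.array([(uv[0]-K[0,2])/K[0,0],(uv[1]-K[1,2])/K[1,1]]); r=np.hypot(*d)
        v=np.array([*(d/r*np.sin(r)),np.cos(r)]) if r>0 else np.array([0,0,1.])
    else: v=np.linalg.inv(K)@[uv[0],uv[1],1]
    return -Rm.T@t, Rm.T@v/np.linalg.norm(v)
def plane(n,uv,z,c=None):
    o,d=ray(n,uv,c); return o+d*(z-o[2])/d[2]
def tri(lst):
    A=np.zeros((3,3));b=np.zeros(3)
    for o,d in lst:
        P=np.eye(3)-np.outer(d,d);A+=P;b+=P@o
    x=np.linalg.solve(A,b); return x,[np.linalg.norm((np.eye(3)-np.outer(d,d))@(x-o)) for o,d in lst]
def proj(n,P,c=None):
    K,Rm,t=c or cam(n); p=Rm@np.array(P,float)+t
    if n=="wrist":
        r=np.hypot(p[0],p[1]); th=np.arctan2(r,p[2]); return K[:2,2]+K[0,0]*th*p[:2]/r
    q=K@p; return q[:2]/q[2]
def snap(n,f,box=None,s=1):
    im=cams.get_image(n)[:,:,::-1].copy(); cv2.imwrite(f"pics/{f}_full.png",im)
    if box: crop(f"pics/{f}_full.png",f"pics/{f}.png",box,s)
    return im
def crop(a,b,box,s):
    x0,y0,x1,y1=box; im=cv2.imread(a)[y0:y1,x0:x1]; cv2.imwrite(b,cv2.resize(im,None,fx=s,fy=s,interpolation=cv2.INTER_CUBIC))
E
python3 - <<'E'
from h import *
crop("pics/scene0.png","pics/sc_a.png",(320,140,440,300),3.75)
crop("pics/side0.png","pics/sd_a.png",(305,105,445,285),3.3)
crop("pics/scene0.png","pics/sc_b.png",(230,170,350,250),6)
crop("pics/side0.png","pics/sd_b.png",(190,160,330,250),5.5)
for n in ["scene","side"]: print(n,ray(n,(320,240)))
E
```

```text
scene (array([-283.80508502, -706.47382165,  997.55091019]), array([ 0.62614101,  0.40132641, -0.66849424]))
side (array([-410.89944646, -617.86386666,  891.38853782]), array([ 0.72071119,  0.31820132, -0.61589228]))
```

View pics/sc_a.png

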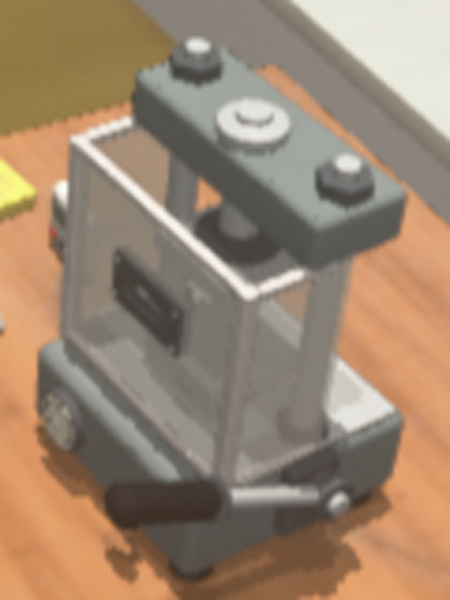

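View pics/sd_a.png

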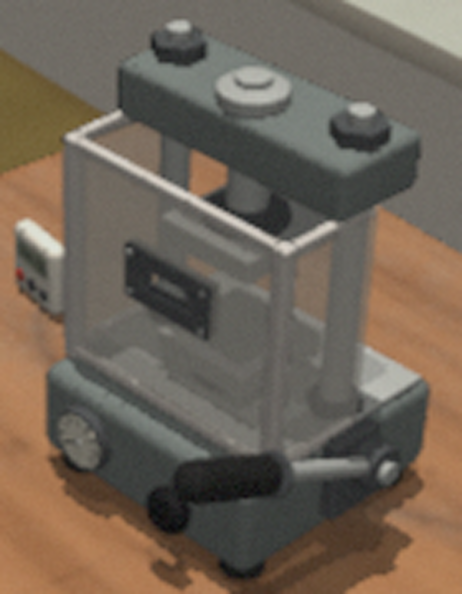

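View pics/sc_b.png

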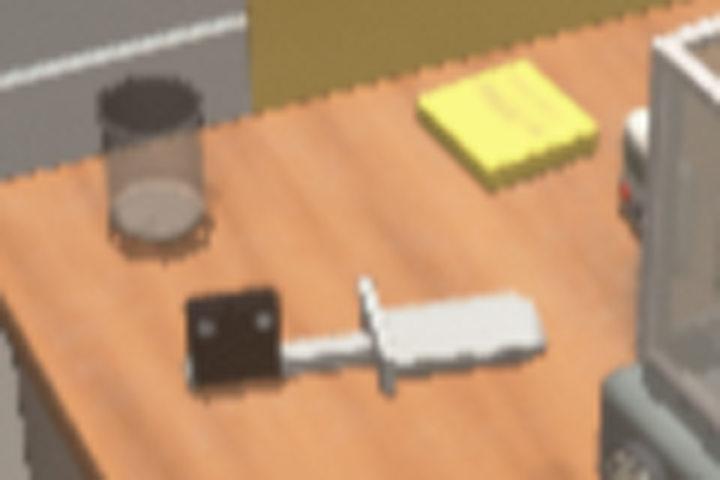

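View pics/sd_b.png

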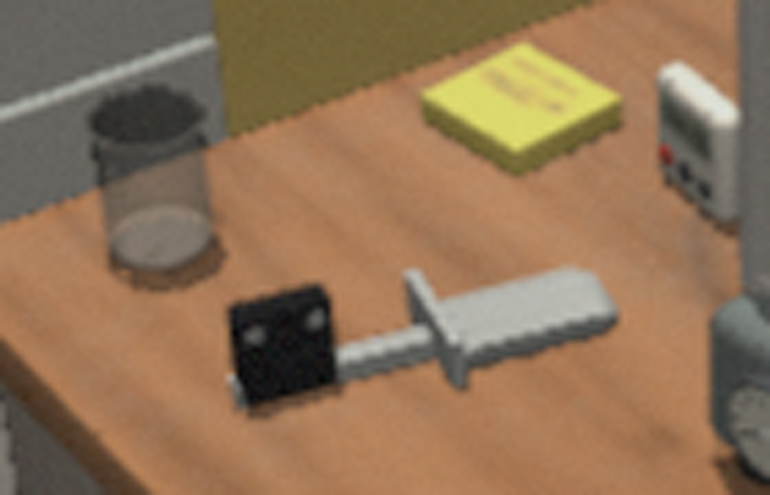

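Next I'll measure the guard's top corners, the frame plate and the gauge.

Run:
```python
from h import *
S=lambda p,o,s:(p[0]/s+o[0],p[1]/s+o[1])
sa=lambda *p:S(p,(320,140),3.75); da=lambda *p:S(p,(305,105),3.3)
sb=lambda *p:S(p,(230,170),6); db=lambda *p:S(p,(190,160),5.5)
def two(name,a,b,z=None):
    x,e=tri([ray("scene",a),ray("side",b)])
    print(name,x.round(1),np.round(e,1), '' if z is None else (plane("scene",a,z)[:2].round(1),plane("side",b,z)[:2].round(1)))
two("gL",sa(76,138),da(73,138),260)
two("gR",sa(245,297),da(288,248),260)
for nm,a,b in [("wTL",(117,250),(127,243)),("wTR",(184,303),(213,286)),("wBR",(180,355),(210,338)),("wBL",(115,295),(127,290))]:
    two(nm,sa(*a),da(*b))
two("boltL",sa(198,45),da(180,25)); two("boltC",sa(257,112),da(255,78)); two("boltR",sa(348,163),da(363,110))
two("gripend",sa(110,503),da(183,480)); two("gripbase",sa(225,497),da(285,470)); two("pivot",sa(338,500),da(388,468))
# gauge
two("tipfar",sb(525,293),db(595,270),9);two("tipnear",sb(545,343),db(615,312),9)
two("colTopFar",sb(365,280),db(412,272),26);two("colTopNear",sb(388,362),db(455,350),26)
two("colBotNear",sb(388,393),db(462,385),0)
two("gripTopRear",sb(187,297),db(230,302),50);two("gripTopFront",sb(277,290),db(328,286),50)
two("gripBotFront",sb(280,380),db(335,385),0);two("gripBotRear",sb(190,388),db(245,405),0)
two("beaker",sb(155,215),db(163,245),2)
two("jar",(425,320),(455,296),70)
```

```text
gL [ 632.1 -175.4  260.9] [1.6 1.6] (array([ 634.5, -172.8]), array([ 631.8, -176.7]))
gR [ 536.1 -352.8  274.2] [0. 0.] (array([ 552.2, -346. ]), array([ 557.9, -346.7]))
wTL [ 610.  -224.   203.5] [0.1 0.1] 
wTR [ 588.7 -289.6  201.3] [1.9 1.9] 
wBR [ 581.1 -293.2  165.3] [0. 0.] 
wBL [ 605.6 -226.9  169.5] [1. 1.] 
boltL [ 698.5 -224.3  319.2] [0.2 0.2] 
boltC [ 666.  -287.1  308.9] [0.2 0.2] 
boltR [ 639.5 -363.9  315.7] [0.5 0.5] 
gripend [ 432.5 -329.3  171. ] [0.3 0.3] 
gripbase [ 518.9 -366.   125.7] [0.1 0.1] 
pivot [ 601.8 -412.4   80.6] [0.2 0.2] 
tipfar [701.2 -65.7  23.8] [2.4 2.4] (array([717.9, -53. ]), array([718. , -59.2]))
tipnear [694.3 -80.8   6.3] [0.5 0.5] (array([691.3, -83.1]), array([691.2, -81.9]))
colTopFar [662.7   6.8  25.9] [0.1 0.1] (array([662.7,   6.8]), array([662.5,   6.6]))
colTopNear [626.4 -33.5  17.6] [0.1 0.1] (array([618.5, -39.4]), array([616.5, -39. ]))
colBotNear [616.7 -40.8   7.4] [0.5 0.5] (array([623.8, -35.3]), array([625. , -36.6]))
gripTopRear [571.7  45.7  58.1] [0.3 0.3] (array([578.9,  51.8]), array([581.5,  52.5]))
gripTopFront [604.7  16.3  53.7] [0.4 0.4] (array([608.4,  19.6]), array([608.8,  18.6]))
gripBotFront [597.8  12.3   3.9] [0.9 0.9] (array([600.8,  14.1]), array([602.9,  16.1]))
gripBotRear [556.4  34.1  16.3] [0.1 0.1] (array([570.4,  46.6]), array([574.3,  46.1]))
beaker [657.8 138.5   9.6] [0.9 0.9] (array([665.6, 146.2]), array([666.3, 143.8]))
jar [ 496.8 -507.3   64.8] [3.2 3.2] (array([ 494.6, -505.5]), array([ 488.8, -510.9]))
```

Run:
```python
from h import *
s=sensors.sense(); M=R.from_quat(s['ee_rot']).as_matrix(); print(M.round(3), np.degrees(np.arctan2(M[1],M[0])).round(1))
c=cam("wrist"); print("wrist cam pos in tool:", M.T@((-c[1].T@c[2])-s['tcp_pos']), "view in tool", M.T@c[1][2])
print({k:getattr(robot,k) for k in dir(robot) if not k.startswith('_')})
```

```text
[[-0.001 -0.955  0.295]
 [-0.001  0.295  0.955]
 [-1.     0.    -0.001]] [-115.8  162.8   72.8]
wrist cam pos in tool: [-143.3510545    73.94765038    0.1798892 ] view in tool [ 9.58409764e-01 -2.85395717e-01  9.31591776e-05]
{'IKError': <class 'rig.IKError'>, 'grip_depth': 18.700000000000003}
```

Emit:
move_arm(
  moves=[
    [[28,-50,8],[0,0,0]],
    [[28,-55,8],[0,0,0]],
    [[28,-55,8],[0,0,0]],
    [[28,-55,8],[0,0,0]],
    [[28,-55,8],[0,0,0]],
    [[28,-55,8],[0,0,0]],
    [[28,-55,8],[0,0,0]],
    [[28,-55,8],[0,0,0]],
    [[28,-50,6],[0,0,0]],
    [[16,-40,0],[0,0,-6.3]],
  ],
)

```text
time_s: 1.4
tcp_pos: [431.6, -1.8, 301.6]
ee_rot: [-0.387, 0.592, 0.386, 0.593]
force: [0.4, 0.5, 0.1]
finger_gap: 85.2
```

Run:
```python
from h import *
s=sensors.sense(); print(s['time_s'],s['tcp_pos'],s['q'],s['ee_rot'])
snap("wrist","w1"); c=cam("wrist"); np.savez("w1.npz",K=c[0],R=c[1],t=c[2])
```

```text
1.4 [431.55814739  -1.84142199 301.63507639] [-1.75662254e-01  6.08518531e-02 -3.43835601e-01  1.16492024e+00
  2.01589994e-05  2.38912916e-01] [-0.38667557  0.59188814  0.38611074  0.5925107 ]
```

View pics/w1_full.png

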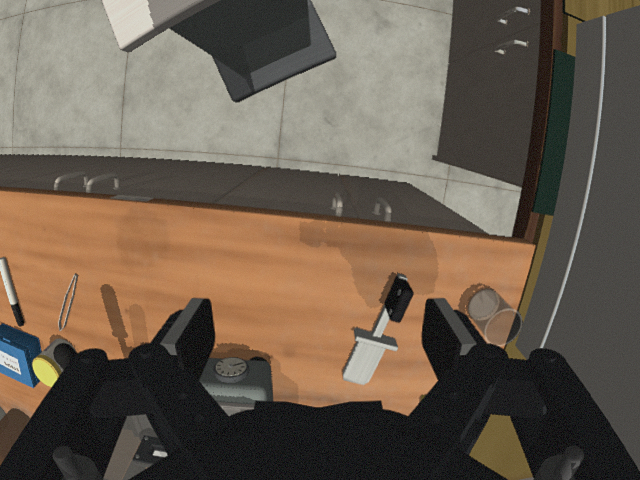

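Run:
```python
from h import *
crop("pics/w1_full.png","pics/w1c.png",(330,260,430,395),5)
d=np.load("w1.npz"); c=(d['K'],d['R'],d['t'])
im=cv2.imread("pics/w1_full.png")
```

```text
(no output)
```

View pics/w1c.png

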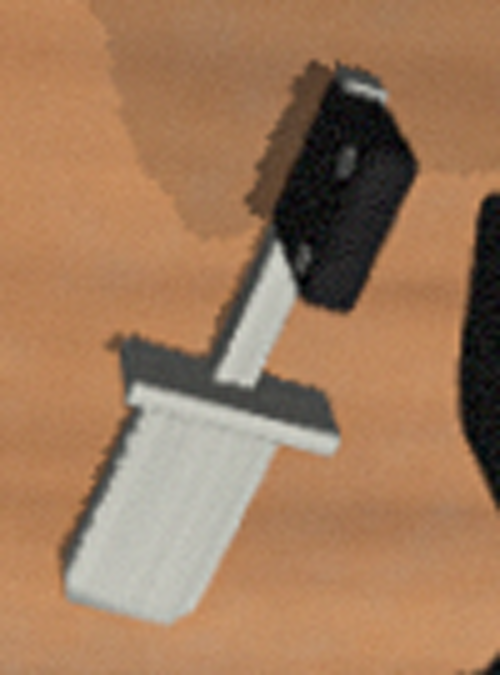

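Run:
```python
from h import *
d=np.load("w1.npz"); c=(d['K'],d['R'],d['t'])
P=lambda x,y,z: plane("wrist",(x/5+330,y/5+260),z,c)[:2]
for nm,p in dict(colL=(131,392,26),colR=(338,443,26),bBackL=(143,410,12),bBackR=(275,445,12),bFL=(80,560,12),bFR=(213,575,12),tipL=(70,598,8),tipR=(172,622,8),gripFR=(350,312,50),gripRR=(418,165,50),gripFL=(300,292,50)).items(): print(nm,P(*p).round(1))
L=P(131,392,26);Rr=P(338,443,26); print("collar mid",(L+Rr)/2,"width",np.linalg.norm(Rr-L),"heading",np.degrees(np.arctan2(*(Rr-L)[::-1]))-90)
for a,b in [((143,410,12),(80,560,12)),((275,445,12),(213,575,12))]:
    v=P(*b)-P(*a); print(np.degrees(np.arctan2(v[1],v[0])))
```

```text
colL [626.9 -37.5]
colR [667.3   7.7]
bBackL [642.6 -38.7]
bBackR [669.9  -9.4]
bFL [683.8 -74.1]
bFR [706.  -41.1]
tipL [698.8 -83. ]
tipR [720.8 -59. ]
gripFR [613.9  24. ]
gripRR [582.8  52.3]
gripFL [603.   14.4]
collar mid [647.09453058 -14.8822098 ] width 60.56633843840704 heading -41.80363740524582
-40.63931025403077
-41.35420422855498
```

Emit:
move_arm(
  moves=[
    [[6,-45,0],[0,0,0]],
    [[6,-50,0],[0,0,0]],
    [[7,-50,-10],[0,0,0]],
    [[7,-50,-15],[0,0,0]],
    [[7,-50,-20],[0,0,0]],
    [[7,-50,-30],[0,0,0]],
    [[7,-45,-35],[0,0,0]],
    [[0,-5,-15],[0,0,0]],
    [[0,0,0],[0,0,0]],
  ],
  gripper=0,
  grip_force=60,
)

```text
time_s: 2.58
tcp_pos: [476.3, -343.3, 174.7]
ee_rot: [-0.386, 0.592, 0.389, 0.591]
force: [0.2, 0.0, 1.3]
finger_gap: 0.3
```

Run:
```python
from h import *
s=sensors.sense(); print(s['time_s'],s['tcp_pos'],s['q'],s['force'],s['finger_gap'])
snap("wrist","w2"); snap("side","s2",(260,60,460,260),3);snap("scene","c2",(280,100,480,320),2.7)
```

```text
2.575 [ 476.31590009 -343.33371369  174.68922644] [-7.50397692e-01  4.38791945e-01 -1.73760623e-01  9.62345777e-01
  3.08268422e-04 -3.40399697e-01] [0.21475232 0.02787083 1.26292253] 0.2710969063157329
```

View pics/w2_full.png

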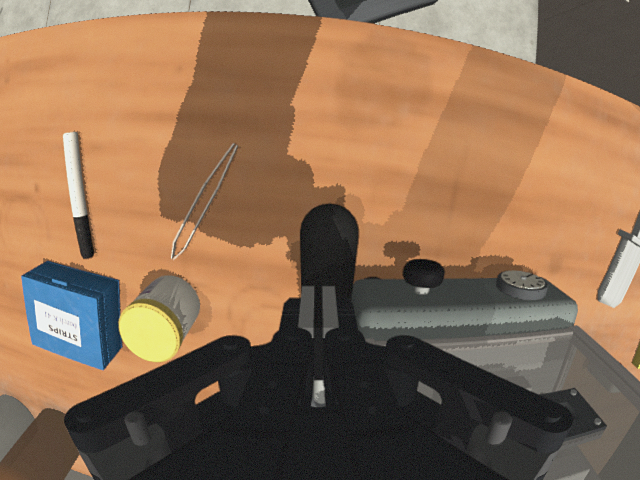

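View pics/s2.png

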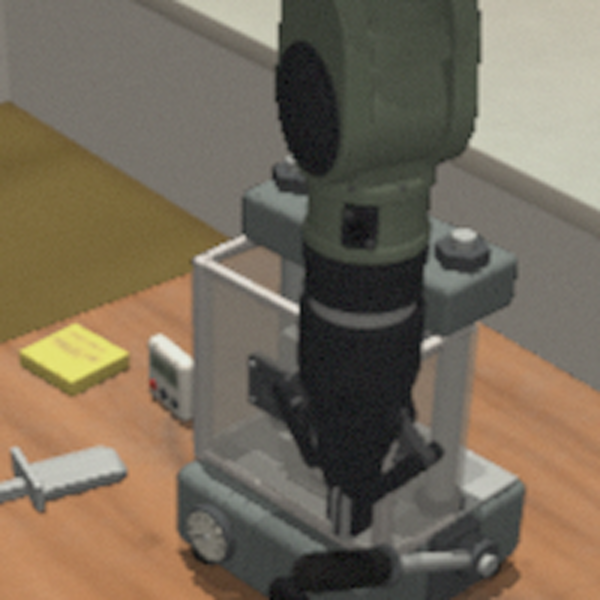

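View pics/c2.png

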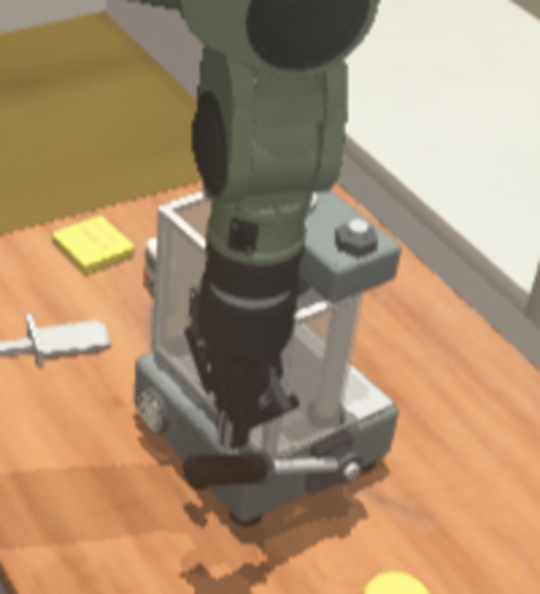

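Emit:
move_arm(
  moves=[
    [[2,5,-15],[0,0,0]],
    [[-2,1,-12],[0,0,0]],
    [[-3,1,-13],[0,0,0]],
    [[-3,1,-13],[0,0,0]],
    [[-2,1,-13],[0,0,0]],
    [[-2,1,-13],[0,0,0]],
    [[0,0,-11],[0,0,0]],
    [[0,0,0],[0,0,0]],
  ],
)

```text
time_s: 3.72
tcp_pos: [464.7, -332.3, 85.4]
ee_rot: [-0.386, 0.592, 0.39, 0.59]
force: [-6.8, 4.0, 10.4]
finger_gap: 0.3
```

Run:
```python
from h import *
s=sensors.sense(); print(s['time_s'],s['tcp_pos'],s['force'])
snap("wrist","w3"); snap("side","s3",(260,60,460,280),2.7)
```

```text
3.725 [ 464.70839421 -332.34916239   85.38606026] [-6.80141554  3.98332584 10.36648014]
```

View pics/w3_full.png

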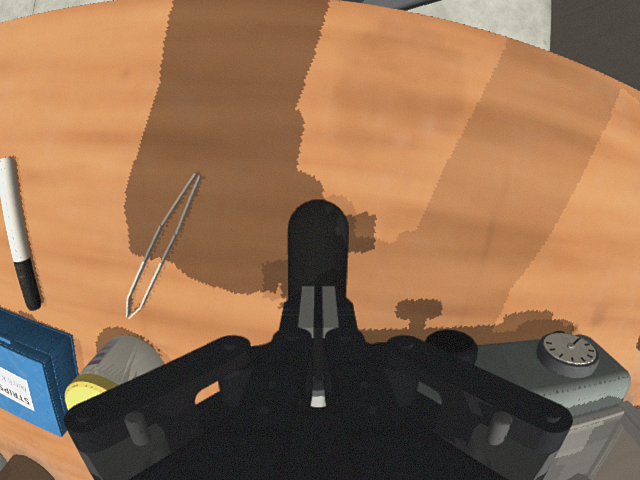

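View pics/s3.png

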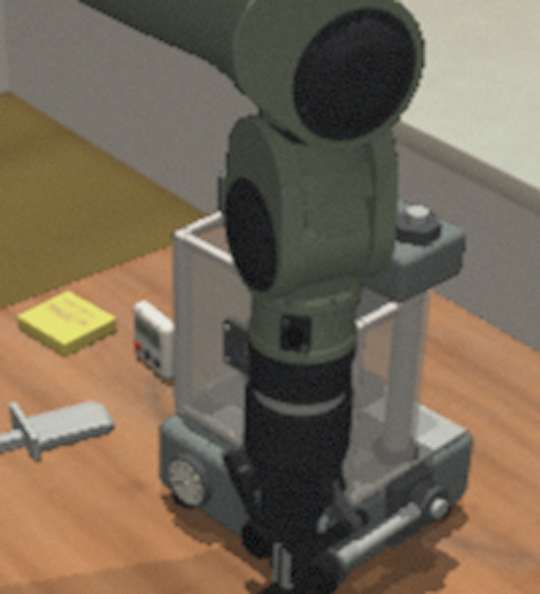

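Emit:
move_arm(
  moves=[
    [[0,0,-4],[0,0,0]],
    [[0,0,-3],[0,0,0]],
    [[0,0,0],[0,0,0]],
  ],
)

```text
time_s: 4.2
tcp_pos: [464.7, -332.4, 78.9]
ee_rot: [-0.386, 0.592, 0.39, 0.59]
force: [-7.0, 4.6, 10.5]
finger_gap: -0.1
```

Emit:
move_arm(
  moves=[
    [[0,0,-2],[0,0,0]],
    [[0,0,-2],[0,0,0]],
    [[0,0,0],[0,0,0]],
  ],
)

```text
time_s: 4.58
tcp_pos: [464.6, -332.3, 75.2]
ee_rot: [-0.386, 0.592, 0.39, 0.59]
force: [-7.7, 4.9, 11.6]
finger_gap: -0.3
```

Emit:
move_arm(
  moves=[
    [[0,0,-2],[0,0,0]],
    [[0,0,-2],[0,0,0]],
    [[0,0,0],[0,0,0]],
  ],
)

```text
time_s: 4.95
tcp_pos: [464.6, -332.4, 74.1]
ee_rot: [-0.387, 0.592, 0.389, 0.59]
force: [-13.9, 10.2, 34.4]
finger_gap: 0.1
```

Emit:
move_arm(
  moves=[
    [[0,0,14],[0,0,0]],
    [[3,-1,20],[0,0,0]],
    [[4,-1,20],[0,0,0]],
    [[4,-1,20],[0,0,0]],
    [[0,0,24],[0,0,0]],
    [[0,0,0],[0,0,0]],
    [[0,0,0],[0,0,0]],
    [[0,0,0],[0,0,0]],
    [[0,0,0],[0,0,0]],
  ],
)

```text
time_s: 6.08
tcp_pos: [478.0, -337.1, 168.3]
ee_rot: [-0.387, 0.591, 0.388, 0.591]
force: [0.4, -0.8, -0.5]
finger_gap: -0.1
```

Run:
```python
from h import *
s=sensors.sense(); print(s['time_s'],s['tcp_pos'],s['force'])
snap("side","s4",(260,60,460,280),2.7)
```

```text
6.075 [ 477.97676411 -337.12103627  168.32874084] [ 0.40903187 -0.77240417 -0.48474657]
```

View pics/s4.png

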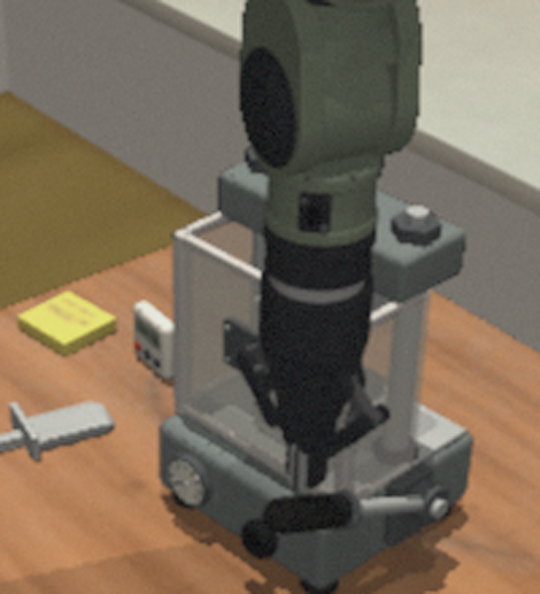

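The lever is back up and clear of the fingers. Second stroke next, down to about 71.5 mm commanded.

Emit:
move_arm(
  moves=[
    [[0,0,-12],[0,0,0]],
    [[-3,1,-13],[0,0,0]],
    [[-3,1,-13],[0,0,0]],
    [[-3,1,-14],[0,0,0]],
    [[-2,1,-14],[0,0,0]],
    [[-2,1,-14],[0,0,0]],
    [[0,0,-11],[0,0,0]],
    [[0,0,-5],[0,0,0]],
    [[0,0,-1],[0,0,0]],
    [[0,0,0],[0,0,0]],
  ],
)

```text
time_s: 7.38
tcp_pos: [463.7, -331.7, 74.4]
ee_rot: [-0.387, 0.592, 0.388, 0.591]
force: [-11.2, 7.1, 27.6]
finger_gap: 0.1
```

At the stop again (28 N). Raise.

Emit:
move_arm(
  moves=[
    [[0,0,14],[0,0,0]],
    [[3,-1,20],[0,0,0]],
    [[5,-2,20],[0,0,0]],
    [[5,-2,20],[0,0,0]],
    [[0,0,24],[0,0,0]],
    [[0,0,0],[0,0,0]],
    [[0,0,0],[0,0,0]],
    [[0,0,0],[0,0,0]],
    [[0,0,0],[0,0,0]],
  ],
)

```text
time_s: 8.5
tcp_pos: [477.9, -337.1, 169.3]
ee_rot: [-0.387, 0.591, 0.388, 0.591]
force: [-0.2, 0.6, 0.2]
finger_gap: -0.0
```

Emit:
move_arm(
  moves=[
    [[0,0,-13],[0,0,0]],
    [[-3,1,-13],[0,0,0]],
    [[-3,1,-13],[0,0,0]],
    [[-3,1,-14],[0,0,0]],
    [[-2,1,-14],[0,0,0]],
    [[-2,1,-14],[0,0,0]],
    [[0,0,-11],[0,0,0]],
    [[0,0,-5],[0,0,0]],
    [[0,0,-1],[0,0,0]],
    [[0,0,0],[0,0,0]],
  ],
)

```text
time_s: 9.75
tcp_pos: [463.8, -331.7, 74.3]
ee_rot: [-0.387, 0.592, 0.388, 0.591]
force: [-9.4, 7.4, 29.0]
finger_gap: -0.1
```

Emit:
move_arm(
  moves=[
    [[0,0,14],[0,0,0]],
    [[3,-1,20],[0,0,0]],
    [[5,-2,20],[0,0,0]],
    [[5,-2,20],[0,0,0]],
    [[0,0,24],[0,0,0]],
    [[0,0,0],[0,0,0]],
    [[0,0,0],[0,0,0]],
    [[0,0,0],[0,0,0]],
    [[0,0,0],[0,0,0]],
  ],
)

```text
time_s: 10.88
tcp_pos: [477.9, -337.1, 169.3]
ee_rot: [-0.387, 0.591, 0.388, 0.591]
force: [0.4, -0.0, 0.6]
finger_gap: 0.1
```

Run:
```python
from h import *
s=sensors.sense(); print(s['time_s'],s['tcp_pos'],s['force'])
snap("side","s5",(300,100,450,280),3.3)
```

```text
10.875 [ 477.94322007 -337.11037346  169.25842447] [ 0.43659581 -0.01726755  0.63793017]
```

View pics/s5.png

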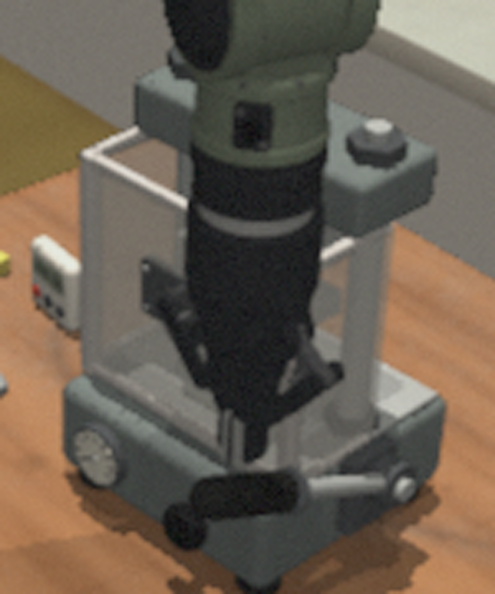

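Emit:
move_arm(
  moves=[
    [[0,0,-13],[0,0,0]],
    [[-3,1,-13],[0,0,0]],
    [[-3,1,-13],[0,0,0]],
    [[-3,1,-14],[0,0,0]],
    [[-2,1,-14],[0,0,0]],
    [[-2,1,-14],[0,0,0]],
    [[0,0,-11],[0,0,0]],
    [[0,0,-5],[0,0,0]],
    [[0,0,-1],[0,0,0]],
    [[0,0,0],[0,0,0]],
  ],
)

```text
time_s: 12.18
tcp_pos: [463.7, -331.6, 74.3]
ee_rot: [-0.387, 0.592, 0.388, 0.591]
force: [-9.9, 6.4, 27.6]
finger_gap: 0.3
```

Emit:
move_arm(
  moves=[
    [[0,0,14],[0,0,0]],
    [[3,-1,20],[0,0,0]],
    [[5,-2,20],[0,0,0]],
    [[5,-2,20],[0,0,0]],
    [[0,0,24],[0,0,0]],
    [[0,0,0],[0,0,0]],
    [[-10,50,30],[0,0,0]],
    [[-10,55,30],[0,0,0]],
    [[-10,60,30],[0,0,0]],
    [[0,60,10],[0,0,0]],
  ],
)

```text
time_s: 13.42
tcp_pos: [448.8, -116.7, 267.4]
ee_rot: [-0.387, 0.591, 0.387, 0.592]
force: [0.0, 0.1, 0.4]
finger_gap: 0.3
```

Run:
```python
from h import *
s=sensors.sense(); print(s['time_s'],s['tcp_pos'],s['force'])
snap("side","s6",(300,100,450,280),3.3)
snap("scene","c6",(320,140,440,300),3.75)
```

```text
13.425 [ 448.75359473 -116.67960356  267.38391494] [0.01243346 0.11567689 0.37012216]
```

View pics/s6.png

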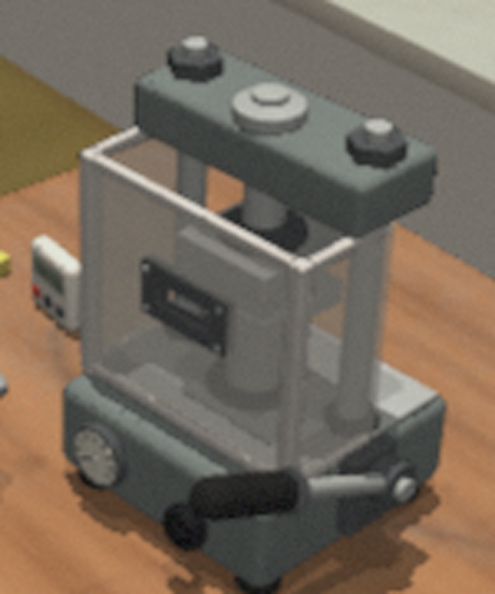

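View pics/c6.png

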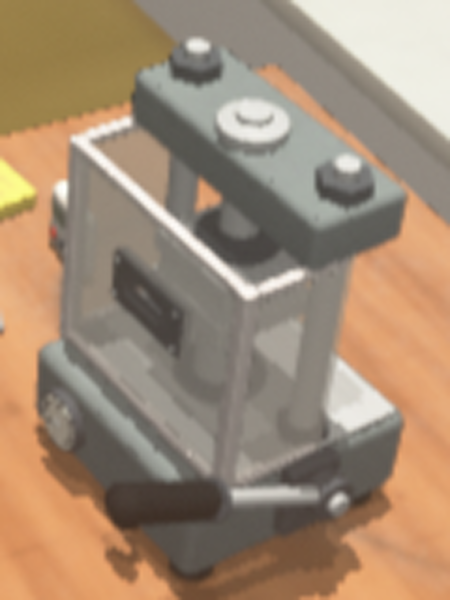

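Run:
```python
from h import *
yw=np.radians(-23.5); O=np.array([659.,-290,0]); ex=np.array([np.cos(yw),np.sin(yw),0]); ey=np.array([-ex[1],ex[0],0])
W=lambda x,y,z:O+ex*x+ey*y+[0,0,z]
im=cv2.imread("pics/s6_full.png"); im=cv2.resize(im[150:240,330:430],None,fx=6,fy=6,interpolation=cv2.INTER_CUBIC)
im=cv2.convertScaleAbs(im,alpha=1.5); 
cv2.imwrite("pics/s6z.png",im)
for z in (192.5,177.5,162):
  print(z,[((proj("side",W(*p,z))-[330,150])*6).round(0) for p in [(-40,40),(-40,-40),(40,-40)]])
```

```text
192.5 [array([143., 167.]), array([306., 254.]), array([455., 170.])]
177.5 [array([142., 202.]), array([304., 290.]), array([452., 205.])]
162 [array([141., 237.]), array([302., 326.]), array([448., 240.])]
```

View pics/s6z.png

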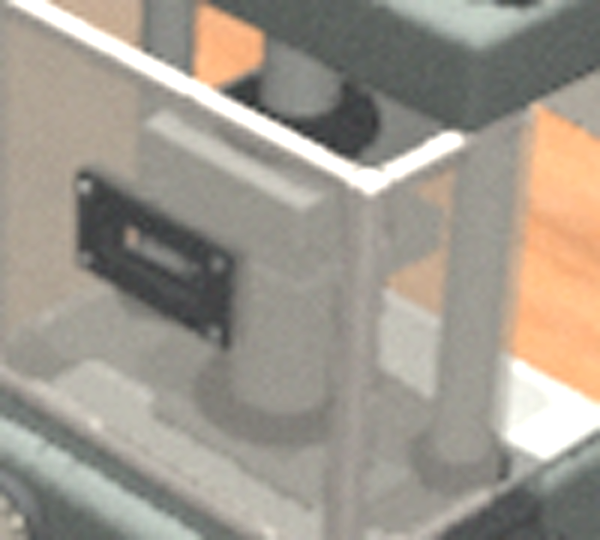

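Run:
```python
from h import *
out=[]
for f in ("pics/side0.png","pics/s6_full.png"):
    im=cv2.imread(f)[160:230,350:410]; im=cv2.cvtColor(im,cv2.COLOR_BGR2GRAY)
    im=cv2.GaussianBlur(im,(0,0),0.6)
    im=cv2.createCLAHE(6,(2,2)).apply(im)
    out.append(cv2.resize(im,None,fx=6.5,fy=6.5,interpolation=cv2.INTER_CUBIC))
cv2.imwrite("pics/cmp.png",np.hstack(out))
```

```text
(no output)
```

View pics/cmp.png

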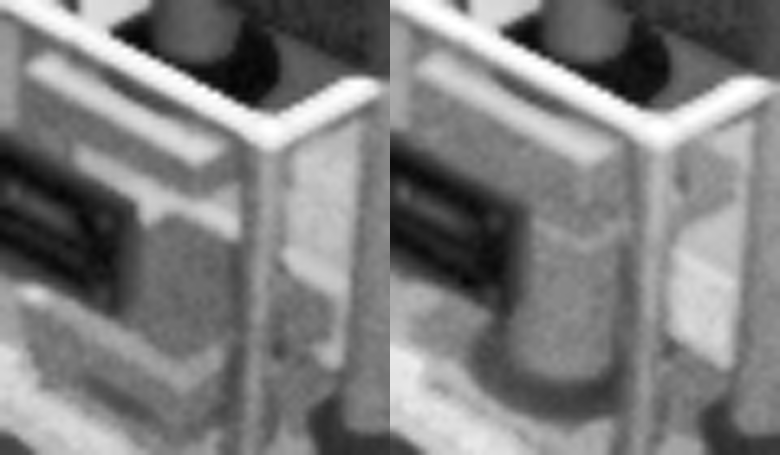

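The lower plate's top edge moved up 22 px between the two side views, about 57 mm of rise, so it is fully up. The lever is at rest. Next is the gauge, with a hover and a wrist picture first.

Emit:
move_arm(
  moves=[
    [[30,30,-10],[0,0,-6]],
    [[36,37,-35],[0,0,-6]],
    [[36,37,-40],[0,0,-6]],
    [[33,36,-42],[0,0,0]],
    [[10,9,-30],[0,0,0]],
    [[0,0,0],[0,0,0]],
  ],
  gripper=0.8,
)

```text
time_s: 14.28
tcp_pos: [589.1, 28.6, 109.0]
ee_rot: [-0.29, 0.647, 0.292, 0.642]
force: [-0.2, 0.1, -0.4]
finger_gap: 68.5
```

Run:
```python
from h import *
s=sensors.sense(); M=R.from_quat(s['ee_rot']).as_matrix(); print(s['time_s'],s['tcp_pos'],np.degrees(np.arctan2(M[1,2],M[0,2])),s['finger_gap'])
snap("wrist","w7"); c=cam("wrist"); np.savez("w7.npz",K=c[0],R=c[1],t=c[2])
```

```text
14.275 [589.07304019  28.58749783 108.95546376] 48.57883131726499 68.45385324818614
```

View pics/w7_full.png

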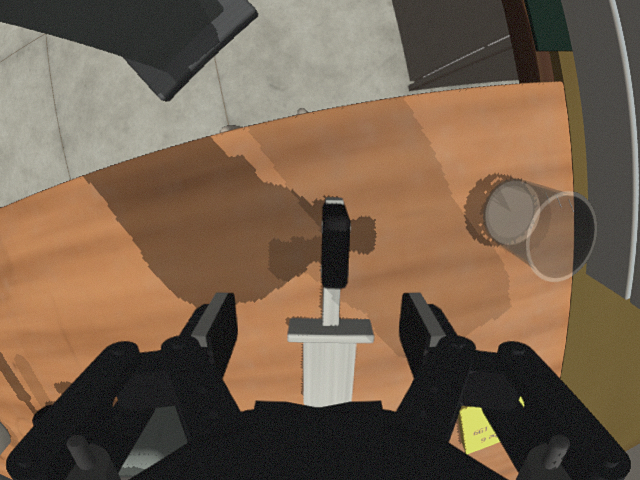

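Run:
```python
from h import *
crop("pics/w7_full.png","pics/w7c.png",(270,180,390,420),2.5*1)
d=np.load("w7.npz"); c=(d['K'],d['R'],d['t'])
P=lambda x,y,z: plane("wrist",(x,y),z,c)[:2]
L=P(287,338,26);Rr=P(372,338,26); print("collar",(L+Rr)/2,np.linalg.norm(Rr-L),np.degrees(np.arctan2(*(Rr-L)[::-1]))-90)
for p in [(325,287,50),(347,287,50),(323,228,50),(349,226,50),(304,400,12),(353,400,12),(304,350,12),(356,350,12)]: print(p,P(*p).round(1))
```

```text
collar [646.73012727 -11.732136  ] 61.163805725346286 -41.70047599621008
(325, 287, 50) [605.6  19.2]
(347, 287, 50) [614.4  29.1]
(323, 228, 50) [577.2  42.4]
(349, 226, 50) [586.1  54.3]
(304, 400, 12) [687.  -74.2]
(353, 400, 12) [714.7 -43.4]
(304, 350, 12) [648.6 -39. ]
(356, 350, 12) [675.4  -8.9]
```

View pics/w7c.png

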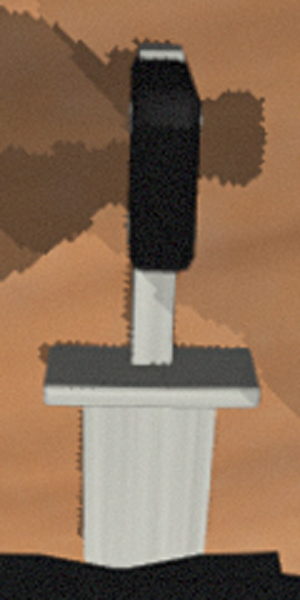

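Emit:
move_arm(
  moves=[
    [[5,7,-20],[0,0,0]],
    [[0,0,-30],[0,0,0]],
    [[0,0,-30],[0,0,0]],
    [[0,0,-15],[0,0,0]],
    [[0,0,-6],[0,0,0]],
    [[0,0,0],[0,0,0]],
  ],
)

```text
time_s: 15.08
tcp_pos: [597.2, 35.1, 12.9]
ee_rot: [-0.291, 0.644, 0.29, 0.645]
force: [-0.3, -0.3, -0.3]
finger_gap: 68.4
```

Emit:
move_arm(
  moves=[
    [[0,0,0],[0,0,0]],
    [[0,0,0],[0,0,0]],
    [[0,0,0],[0,0,0]],
    [[0,0,0],[0,0,0]],
    [[0,0,0],[0,0,0]],
    [[0,0,0],[0,0,0]],
  ],
  gripper=0,
  grip_force=60,
)

```text
time_s: 15.82
tcp_pos: [597.3, 35.2, 13.1]
ee_rot: [-0.291, 0.644, 0.29, 0.645]
force: [-0.5, -0.5, 5.7]
finger_gap: 15.2
```

Run:
```python
from h import *
s=sensors.sense(); M=R.from_quat(s['ee_rot']).as_matrix(); print(s['time_s'],s['tcp_pos'],np.degrees(np.arctan2(M[1,2],M[0,2])),s['finger_gap'],s['force'],M[:,0])
snap("wrist","w8")
```

```text
15.825 [597.28428558  35.21795142  13.09968767] 48.52055309545033 15.218395745330541 [-0.50755684 -0.45018512  5.67407483] [ 9.82831584e-04 -1.82393601e-04 -9.99999500e-01]
```

View pics/w8_full.png

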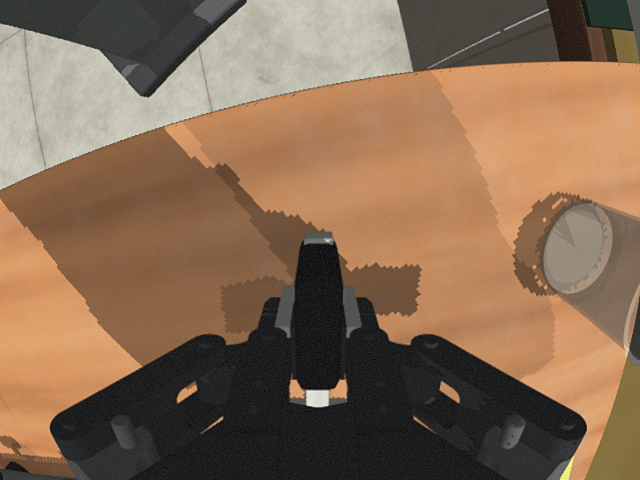

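Emit:
move_arm(
  moves=[
    [[0,0,15],[0,0,0]],
    [[0,0,30],[0,0,0]],
    [[-10,0,50],[0,0,0]],
    [[-40,-5,50],[0,0,0]],
    [[-50,-20,40],[0,0,6]],
    [[-40,-45,0],[0,0,6]],
    [[-20,-50,0],[0,0,6]],
    [[-8,-50,0],[0,0,0]],
    [[-3,-50,0],[0,0,0]],
    [[0,0,0],[0,0,0]],
  ],
  grip_force=100,
)

```text
time_s: 17.12
tcp_pos: [430.2, -186.2, 193.9]
ee_rot: [-0.387, 0.592, 0.386, 0.592]
force: [-0.1, 1.1, -1.2]
finger_gap: 14.9
```

Run:
```python
from h import *
s=sensors.sense(); M=R.from_quat(s['ee_rot']).as_matrix(); print(s['time_s'],s['tcp_pos'],np.degrees(np.arctan2(M[1,2],M[0,2])),s['finger_gap'],s['force'],M[:,0])
snap("side","s9",(200,100,400,260),4); snap("scene","c9",(240,140,420,300),4);snap("wrist","w9")
```

```text
17.125 [ 430.17060135 -186.19968456  193.94179433] 66.22119156088962 14.94053906176992 [-0.13141215  1.14779983 -1.1870238 ] [ 9.74758929e-04 -1.18535407e-03 -9.99998822e-01]
```

View pics/s9.png

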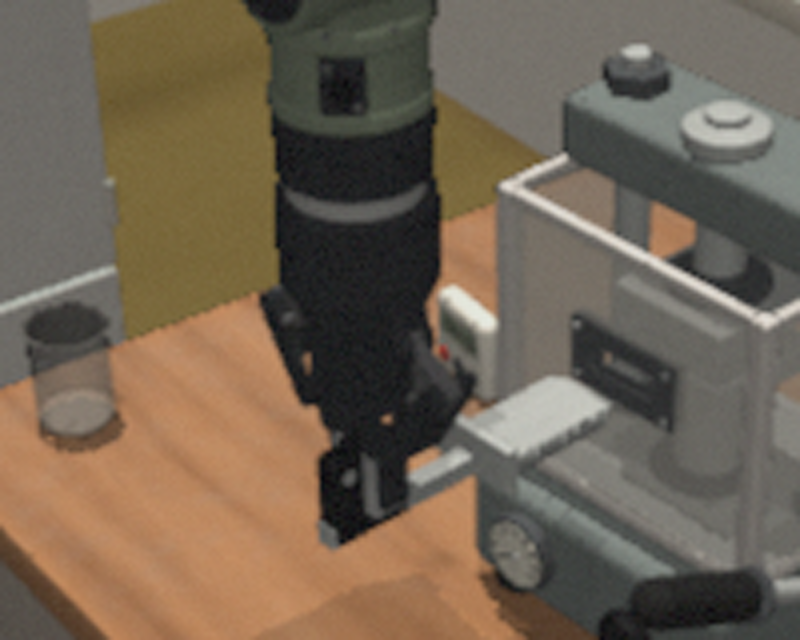

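View pics/c9.png

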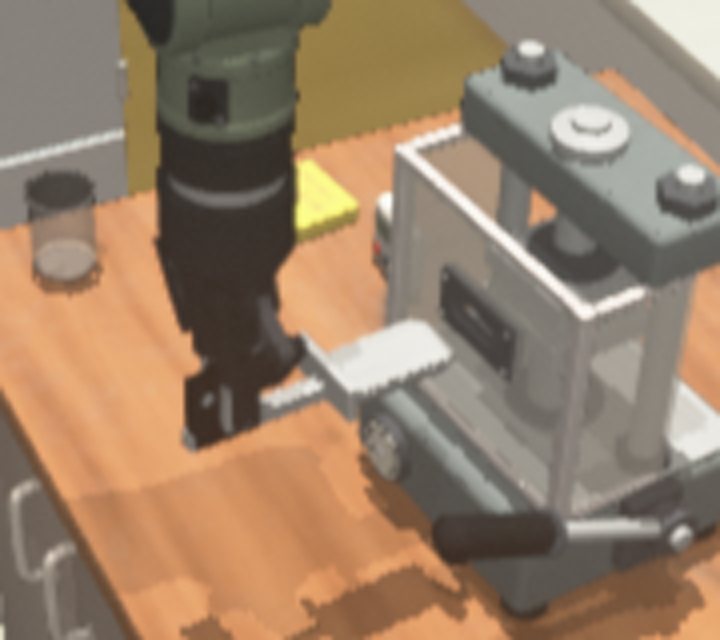

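View pics/w9_full.png

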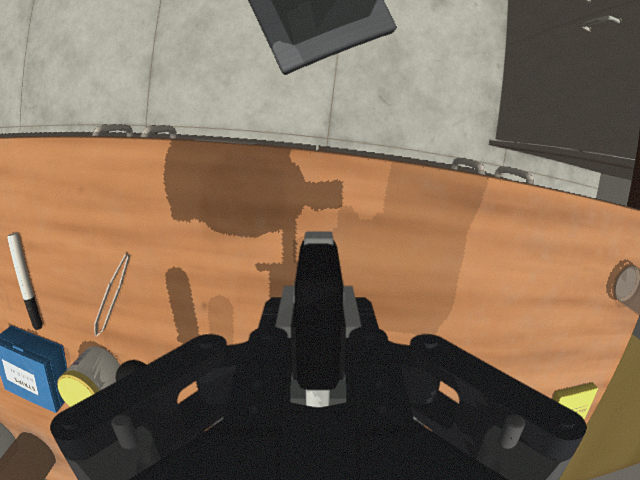

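Run:
```python
from h import *
crop("pics/s9_full.png","pics/s9z.png",(305,165,385,235),10)
crop("pics/c9_full.png","pics/c9z.png",(310,195,380,255),10)
```

```text
(no output)
```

View pics/s9z.png

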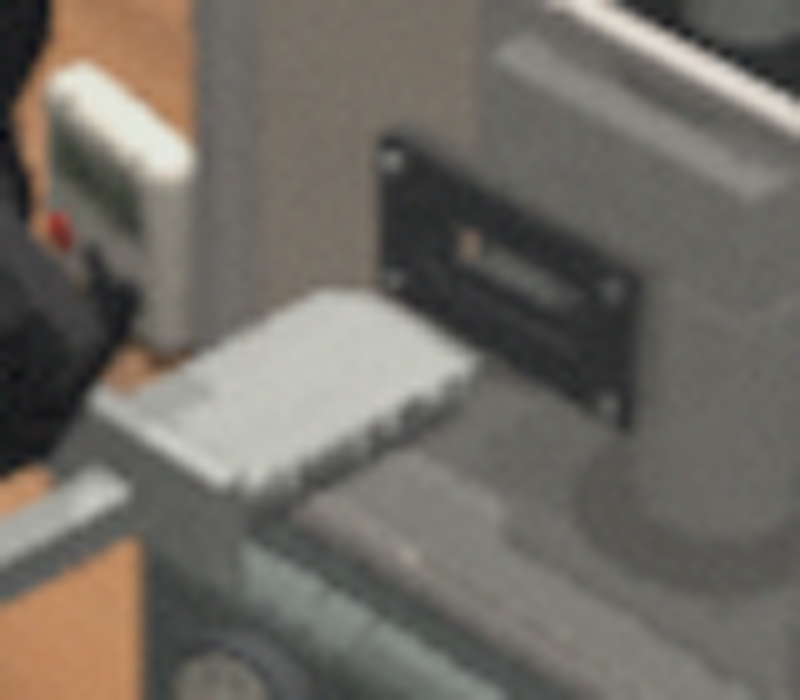

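View pics/c9z.png

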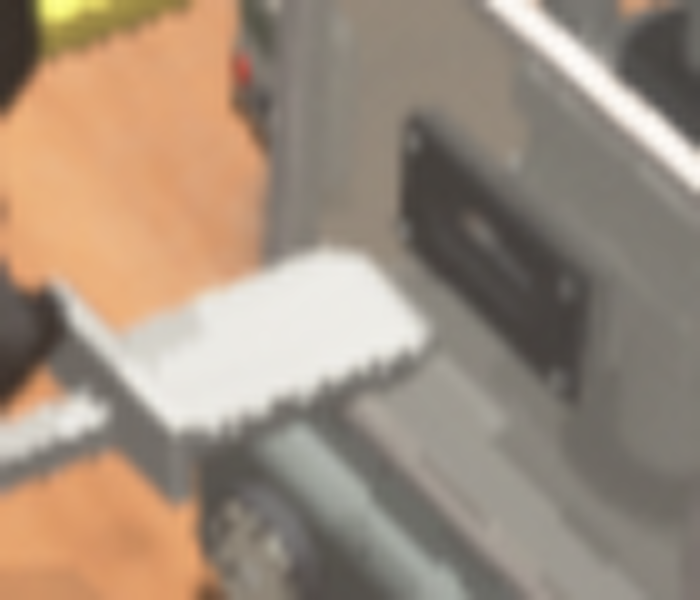

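```bash
cat > fit.py <<'E'
from h import *
from scipy.optimize import least_squares
side=lambda x,y:(x/10+305,y/10+165); sc=lambda x,y:(x/10+310,y/10+195)
s=sensors.sense(); M=R.from_quat(s['ee_rot']).as_matrix(); tcp=s['tcp_pos']
gx=-M[:,1]; gy=M[:,2]; gz=-M[:,0]
G0=tcp-gz*13.1-gx*2.3
G=lambda x,y,z:G0+gx*x+gy*y+gz*z
for nm,p,a,b in [("colTopNearFront",(75,-31,26),(245,485),(183,432)),("colTopFarRear",(68,31,26),(95,395),(57,285)),("tipNear~",(150,-18,9),(470,370),(428,330))]:
    print(nm,"side",(proj("side",G(*p))-side(*a)).round(1),"scene",(proj("scene",G(*p))-sc(*b)).round(1))
cs,cc=cam("side"),cam("scene")
pts=[("side",side(381,140),(-74,38,205)),("side",side(632,284),(-74,-38,205)),("side",side(628,428),(-74,-38,165)),("side",side(380,285),(-74,38,165)),
("scene",sc(404,122),(-74,38,205)),("scene",sc(583,285),(-74,-38,205)),("scene",sc(572,398),(-74,-38,165)),("scene",sc(400,232),(-74,38,165)),
("scene",(340.3,177.0),(-71,95,260)),("scene",(385.3,219.2),(-71,-95,260)),("side",(327.1,146.8),(-71,95,260)),("side",(392.3,180.2),(-71,-95,260))]
def res(v,full=False):
    x,y,yw=v[:3]; ex=np.array([np.cos(yw),np.sin(yw),0]);ey=np.array([-ex[1],ex[0],0]);o=[]
    for n,uv,p in pts:
        P=np.array([x,y,0])+ex*p[0]+ey*p[1]+[0,0,p[2]]
        o.append(proj(n,P,cs if n=="side" else cc)-uv-(v[3:5] if n=="side" else v[5:7]))
    return np.array(o) if full else np.r_[np.ravel(o),np.array(v[3:])*2]
r=least_squares(res,[659,-290,-.41,0,0,0,0],x_scale=[1,1,.01,1,1,1,1]); v=r.x
print(v.round(3),np.degrees(v[2])); print(res(v,True).round(1))
ex=np.array([np.cos(v[2]),np.sin(v[2])]); ey=np.array([-ex[1],ex[0]])
W=v[:2]-74*ex; print("window",W)
d=(G(75,0,6)[:2]-W); print("collar in window: x,y",d@ex,d@ey,"z",G(75,0,6)[2]-185,"yaw err deg",np.degrees(np.arctan2(gx[1],gx[0])-v[2]))
E
python3 fit.py
```

```text
colTopNearFront side [-1.9 -3.1] scene [ 1. -3.]
colTopFarRear side [-10.4  -5.4] scene [-2.9 -1.8]
tipNear~ side [-2.7 -1.9] scene [-1.2 -1.1]
[ 6.59608e+02 -2.89413e+02 -4.31000e-01 -1.07000e-01  0.00000e+00
  1.23000e-01 -1.60000e-02] -24.68180659055209
[[ 0.2 -0.5]
 [ 0.5 -0.5]
 [ 0.1  0.9]
 [ 0.1  0.5]
 [ 0.3 -0.6]
 [-0.  -0.1]
 [-0.3  0.9]
 [-0.3  0.6]
 [ 0.1 -0.1]
 [ 0.6 -0.7]
 [-0.7 -0.9]
 [-0.6  0.5]]
window [ 592.36907919 -258.51227269]
collar in window: x,y -106.75277671283116 2.8426034741306214 z 1.2181749531319497 yaw err deg 1.216119030719716
```

```bash
cat > ov.py <<'E'
import sys
exec(open("fit.py").read().split("cs,cc=")[0].split("for nm")[0])
pts=[(68,31,26),(75,31,26),(75,-31,26),(68,-31,26),(68,-31,0),(75,-31,0),(145,20,12),(145,-20,12),(145,-20,0),(155,16,8.5),(155,-16,8.5),(155,-16,3.5),(-23,8,0),(-23,-8,0),(23,-8,0),(-23,-8,50)]
def ov(n,src,dst,box,sc_):
    im=cv2.imread(src)[box[1]:box[3],box[0]:box[2]]; im=cv2.resize(im,None,fx=sc_,fy=sc_,interpolation=cv2.INTER_CUBIC)
    for p in pts:
        u=(proj(n,G(*p))-[box[0],box[1]]+.5)*sc_; cv2.circle(im,tuple(int(t) for t in u),4,(0,0,255),1)
    cv2.imwrite(dst,im)
E
python3 - <<'E'
exec(open("ov.py").read())
ov("side","pics/s9_full.png","pics/s9o.png",(270,165,380,245),7)
ov("scene","pics/c9_full.png","pics/c9o.png",(280,195,380,265),7)
E
```

```text
(no output)
```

View pics/s9o.png

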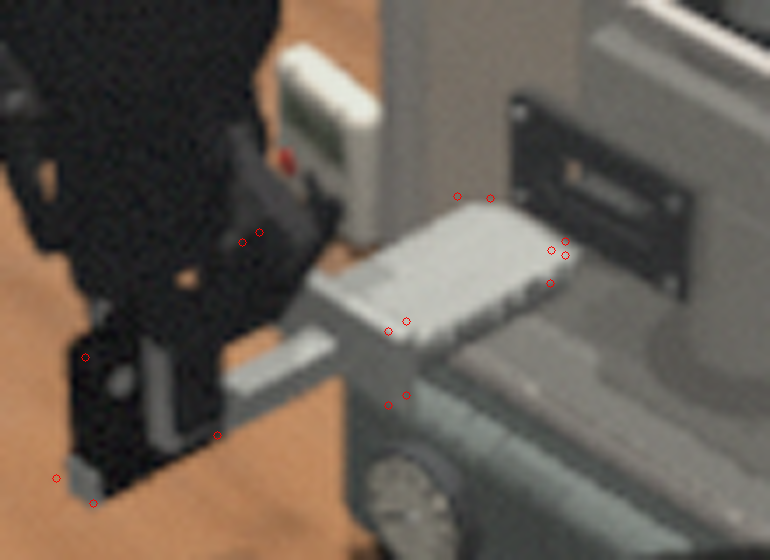

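View pics/c9o.png

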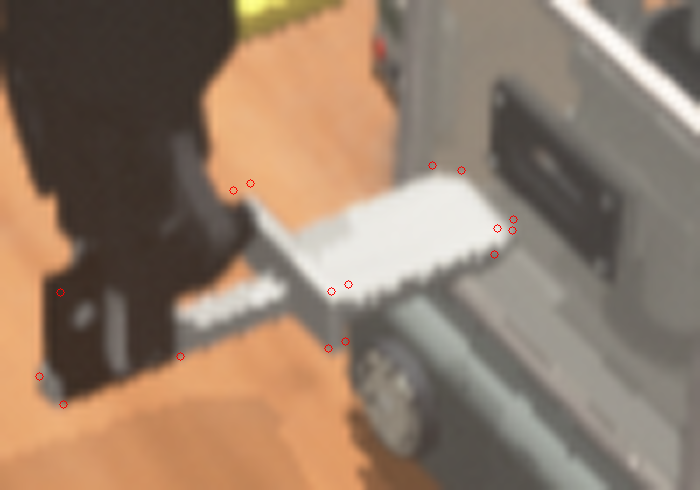

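```bash
cat > fit2.py <<'E'
exec(open("fit.py").read().split("r=least")[0].split("for nm")[0]); 
src=open("fit.py").read(); exec("cs,cc="+src.split("cs,cc=")[1].split("def res")[0])
def resP(v):
    x,y,z,yw=v; ex=np.array([np.cos(yw),np.sin(yw),0]);ey=np.array([-ex[1],ex[0],0])
    return np.ravel([proj(n,np.array([x,y,z])+ex*p[0]+ey*p[1]+[0,0,p[2]],cs if n=="side" else cc)-uv for n,uv,p in pts])
r=least_squares(resP,[659,-290,0,-.42],x_scale=[1,1,1,.01]); C=np.linalg.inv(r.jac.T@r.jac)*2*r.cost/20
print("press",r.x.round(3),np.sqrt(np.diag(C)).round(3)); vp=r.x
a=lambda x,y:(x/7-.5+270,y/7-.5+165); b=lambda x,y:(x/7-.5+280,y/7-.5+195)
gp=[("side",a(578,250),(155,-16,8.5)),("side",a(500,205),(155,16,8.5)),("side",a(465,203),(145,20,12)),("side",a(398,338),(71.5,-31,26)),
("scene",b(465,180),(155,16,8.5)),("scene",b(437,172),(145,20,12)),("scene",b(513,228),(155,-16,8.5)),("scene",b(340,303),(71.5,-31,26)),("scene",b(335,352),(71.5,-31,0))]
def Gp(v,p):
    Rr=R.from_rotvec([0,0,v[3]])*R.from_rotvec([0,v[4],0])
    return np.array(v[:3])+Rr.apply(np.array(p,float))
def resG(v): return np.r_[np.ravel([proj(n,Gp(v,p),cs if n=="side" else cc)-uv for n,uv,p in gp])]
h=np.arctan2(gx[1],gx[0])
r=least_squares(resG,[*G0,h,0],x_scale=[1,1,1,.01,.01]); C=np.linalg.inv(r.jac.T@r.jac)*2*r.cost/13
print("gauge",r.x.round(3),np.sqrt(np.diag(C)).round(3),"nominal",G0.round(1),h.round(3)); print(r.fun.reshape(-1,2).round(1).tolist())
vg=r.x; ex=np.array([np.cos(vp[3]),np.sin(vp[3])]); ey=np.array([-ex[1],ex[0]])
W=np.r_[vp[:2]-74*ex,185+vp[2]]; d=Gp(vg,(75,0,6))-W; print("rel",d[:2]@ex,d[:2]@ey,d[2],"yaw",np.degrees(vg[3]-vp[3]))
d=G(75,0,6)-W; print("nominal rel",d[:2]@ex,d[:2]@ey,d[2])
E
python3 fit2.py
```

```text
press [ 6.60206e+02 -2.89154e+02 -5.26000e-01 -4.30000e-01] [3.522 1.668 2.658 0.008]
gauge [ 4.23352e+02 -1.83540e+02  1.79836e+02 -4.32000e-01 -1.80000e-02] [2.549 1.493 2.565 0.007 0.009] nominal [ 427.8 -181.5  180.3] -0.41
[[-0.6, -0.1], [-0.0, -0.0], [0.2, -0.0], [0.1, -0.1], [0.1, -0.2], [-0.1, 0.3], [0.5, 0.2], [-0.4, -0.5], [0.2, 0.6]]
rel -110.44114740931444 -2.968329739282542 2.7328449338903056 yaw -0.08980580814502973
nominal rel -107.18715800973553 2.4196088487860647 1.7439008938451934
```

Emit:
move_arm(
  moves=[
    [[11,-5,-1],[0,0,-0.6]],
    [[9,-4,-1],[0,0,0]],
    [[0,0,0],[0,0,0]],
    [[0,0,0],[0,0,0]],
  ],
)

```text
time_s: 17.77
tcp_pos: [450.3, -191.8, 191.1]
ee_rot: [-0.385, 0.593, 0.385, 0.593]
force: [0.4, 1.1, -2.0]
finger_gap: 14.9
```

Run:
```python
from h import *
s=sensors.sense(); print(s['time_s'],s['tcp_pos'],s['force'],s['wrist_torque'])
snap("side","s10",(310,160,390,230),10); snap("scene","c10",(315,195,385,255),10)
```

```text
17.775 [ 450.26373531 -191.80045104  191.12584244] [ 0.38502931  1.11639495 -1.9867427 ] [ 0.03642688  0.00780958 -0.04009958]
```

View pics/s10.png

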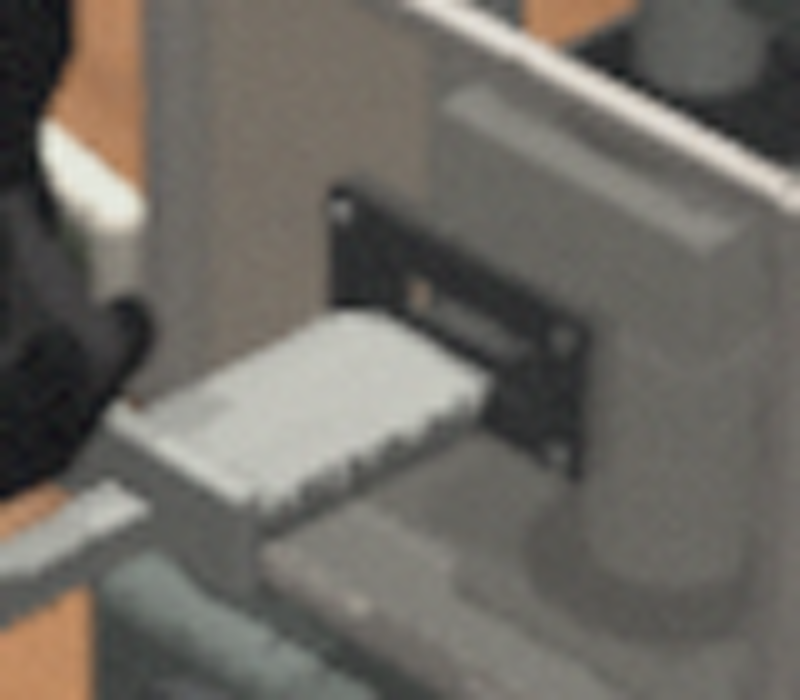

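View pics/c10.png

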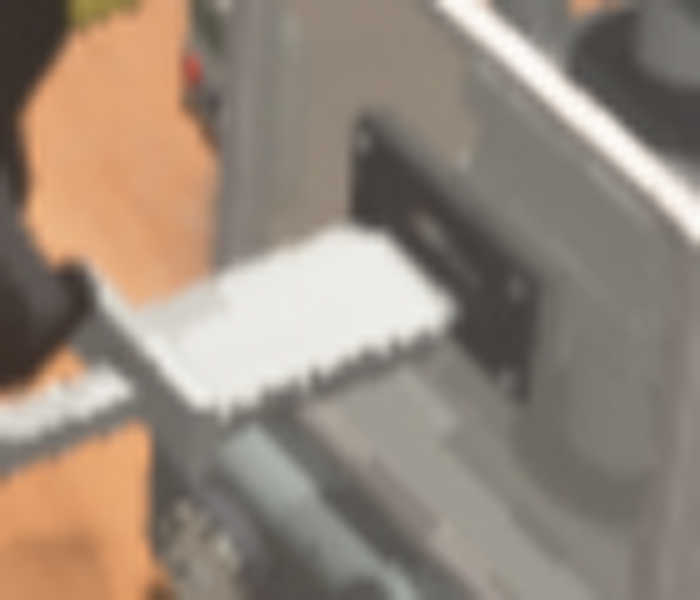

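```bash
sed -e 's/^a=lambda.*/a=lambda x,y:((x+.5)\/10-.5+310,(y+.5)\/10-.5+160); b=lambda x,y:((x+.5)\/10-.5+315,(y+.5)\/10-.5+195)/' fit2.py > fit3.py
python3 - <<'E'
s=open('fit3.py').read()
i=s.index('gp=[');j=s.index('def Gp')
s=s[:i]+'''gp=[("side",a(492,378),(155,-16,8.5)),("side",a(385,315),(155,16,8.5)),("side",a(340,312),(145,20,12)),("side",a(250,500),(71.5,-31,26)),
("scene",b(383,235),(155,16,8.5)),("scene",b(345,228),(145,20,12)),("scene",b(455,305),(155,-16,8.5)),("scene",b(205,408),(71.5,-31,26))]
'''+s[j:]
k=s.index('def resP')
s=s[:k]+'''a=lambda x,y:((x+.5)/10-.5+310,(y+.5)/10-.5+160); b=lambda x,y:((x+.5)/10-.5+315,(y+.5)/10-.5+195)
pts=pts[8:]+[("side",a(332,188),(-74,38,205)),("side",a(587,333),(-74,-38,205)),("side",a(580,478),(-74,-38,165)),("scene",b(356,116),(-74,38,205)),("scene",b(538,285),(-74,-38,205)),("scene",b(525,398),(-74,-38,165))]
'''+s[k:]
s=s.replace("/13","/11").replace("/20","/16")
open('fit3.py','w').write(s)
E
python3 fit3.py
```

```text
press [ 6.61153e+02 -2.88327e+02 -6.44000e-01 -4.28000e-01] [4.35  2.049 3.274 0.009]
gauge [ 4.41099e+02 -1.93185e+02  1.78163e+02 -4.31000e-01 -2.00000e-02] [1.386 0.762 1.322 0.004 0.004] nominal [ 448.  -191.   178.1] -0.42
[[-0.0, -0.2], [0.1, -0.1], [-0.1, -0.1], [-0.2, 0.1], [0.1, 0.0], [-0.2, 0.1], [0.2, 0.2], [0.2, -0.1]]
rel -90.83102143898415 -4.992693253046895 1.326551443506105 yaw -0.15109997653444504
nominal rel -85.36099581816157 0.6789171207128942 -0.25900333961337196
```

Emit:
move_arm(
  moves=[
    [[2,4,0],[0,0,0]],
    [[6,-3,0],[0,0,0]],
    [[5,-2,0],[0,0,0]],
    [[0,0,0],[0,0,0]],
    [[0,0,0],[0,0,0]],
  ],
)

```text
time_s: 18.5
tcp_pos: [463.2, -193.2, 191.3]
ee_rot: [-0.385, 0.593, 0.385, 0.593]
force: [-0.0, 0.0, -2.4]
finger_gap: 15.3
```

Run:
```python
from h import *
s=sensors.sense(); print(s['time_s'],s['tcp_pos'],s['force'],s['wrist_torque'])
snap("side","s11",(310,160,390,230),10); snap("scene","c11",(315,195,385,255),10)
```

```text
18.5 [ 463.21984123 -193.19853369  191.25482902] [-0.01957     0.04391575 -2.43277576] [-0.05481172  0.03045277 -0.00595975]
```

View pics/s11.png

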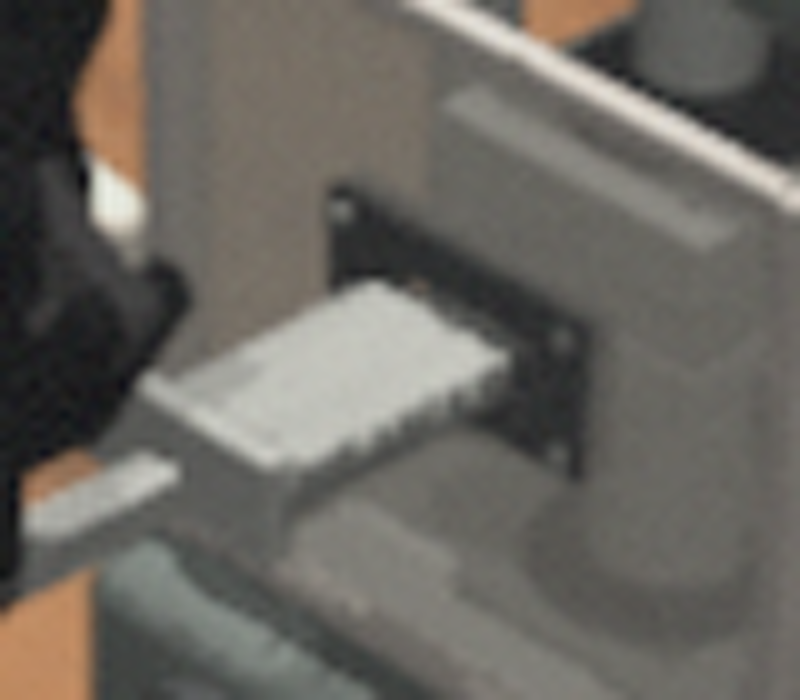

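View pics/c11.png

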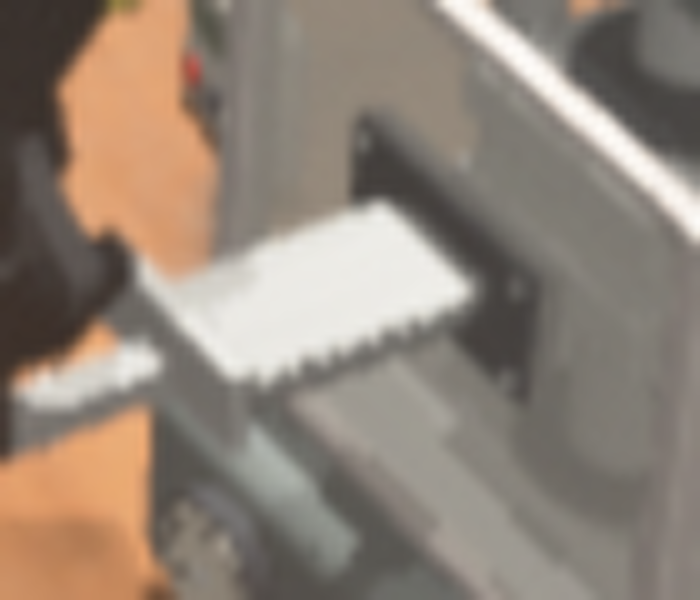

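Emit:
move_arm(
  moves=[
    [[4,-2,0.5],[0,0,0]],
    [[5,-2,0],[0,0,0]],
    [[0,0,0],[0,0,0]],
    [[0,0,0],[0,0,0]],
  ],
)

```text
time_s: 19.1
tcp_pos: [472.3, -197.2, 191.8]
ee_rot: [-0.385, 0.593, 0.385, 0.593]
force: [-0.5, -0.4, -1.3]
finger_gap: 14.7
```

No contact force so far. Carry on in small steps.

Emit:
move_arm(
  moves=[
    [[5,-2,0],[0,0,0]],
    [[5,-2.5,0],[0,0,0]],
    [[0,0,0],[0,0,0]],
  ],
)

```text
time_s: 19.48
tcp_pos: [482.8, -202.0, 191.9]
ee_rot: [-0.385, 0.593, 0.385, 0.593]
force: [-0.4, 0.7, -1.0]
finger_gap: 14.6
```

Run:
```python
from h import *
s=sensors.sense(); print(s['time_s'],s['tcp_pos'],s['force'],s['wrist_torque'])
snap("side","s12",(310,160,390,230),10); snap("scene","c12",(315,195,385,255),10)
```

```text
19.475 [ 482.83761236 -202.00679203  191.85472141] [-0.35033204  0.71995059 -0.95320362] [0.00036212 0.06725122 0.04076306]
```

View pics/s12.png

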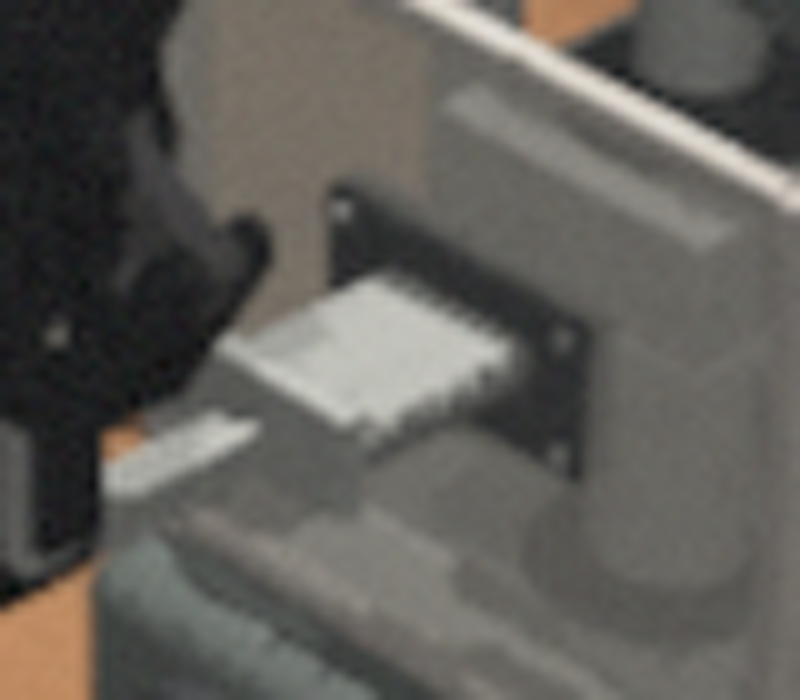

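View pics/c12.png

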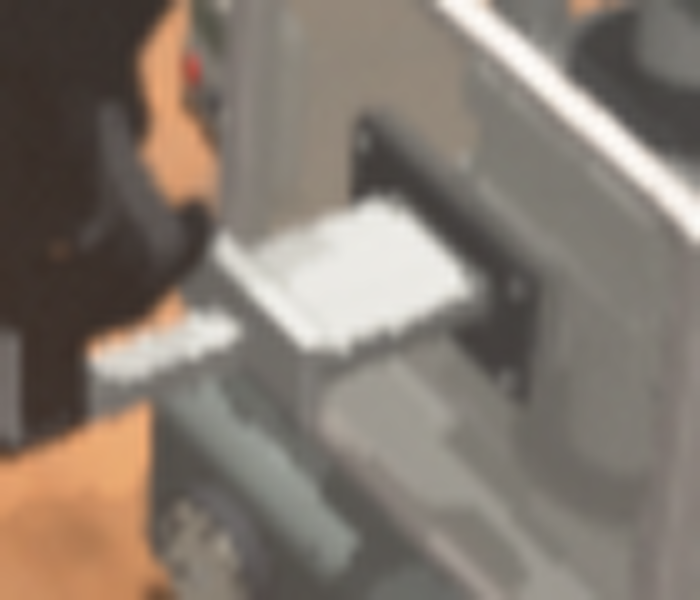

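Emit:
move_arm(
  moves=[
    [[5,-2,0],[0,0,0]],
    [[4,-2,0],[0,0,0]],
    [[5,-2,0],[0,0,0]],
    [[0,0,0],[0,0,0]],
  ],
)

```text
time_s: 20.08
tcp_pos: [496.8, -207.9, 191.8]
ee_rot: [-0.385, 0.593, 0.385, 0.593]
force: [-0.3, 0.3, -1.5]
finger_gap: 14.7
```

Emit:
move_arm(
  moves=[
    [[5,-2,0],[0,0,0]],
    [[4,-2,0],[0,0,0]],
    [[0,0,0],[0,0,0]],
  ],
)

```text
time_s: 20.45
tcp_pos: [505.7, -211.9, 191.9]
ee_rot: [-0.385, 0.593, 0.385, 0.593]
force: [-0.9, 0.9, -2.2]
finger_gap: 14.8
```

Run:
```python
from h import *
s=sensors.sense(); print(s['time_s'],s['tcp_pos'],s['force'],s['wrist_torque'])
snap("side","s13",(310,160,390,230),10); snap("scene","c13",(315,195,385,255),10)
```

```text
20.45 [ 505.72294912 -211.87224088  191.85451933] [-0.91539529  0.93144438 -2.24609986] [0.01639703 0.02990877 0.00398979]
```

View pics/s13.png

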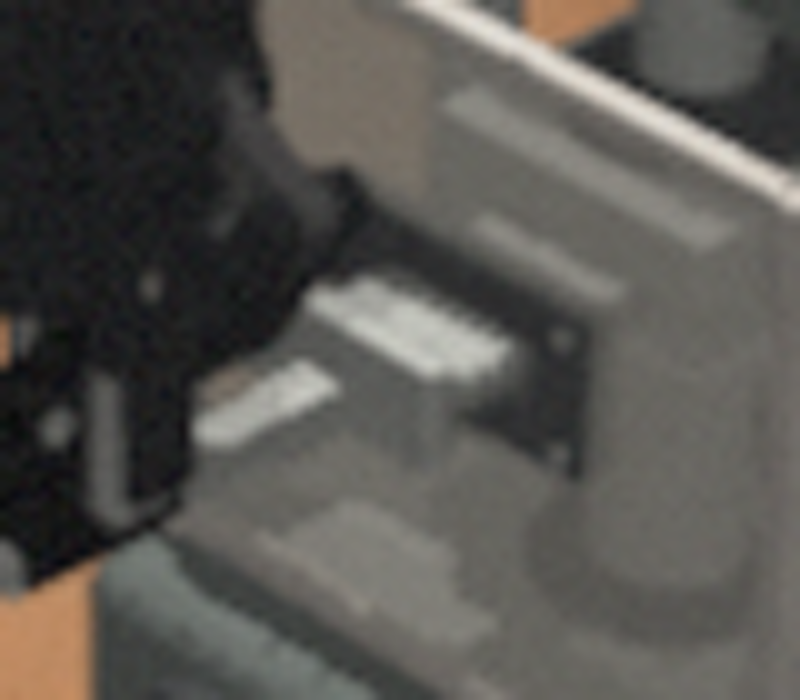

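View pics/c13.png

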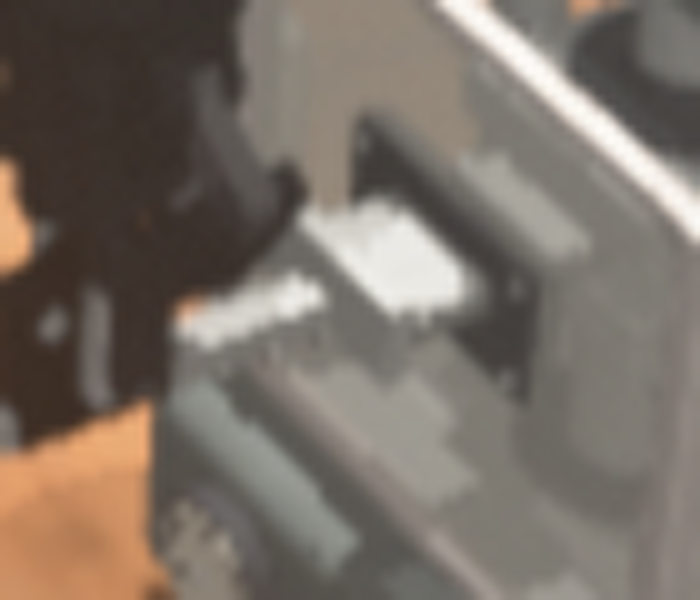

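Emit:
move_arm(
  moves=[
    [[5,-2,0],[0,0,0]],
    [[4,-2,0],[0,0,0]],
    [[4,-2,0],[0,0,0]],
    [[0,0,0],[0,0,0]],
  ],
)

```text
time_s: 21.05
tcp_pos: [518.7, -217.9, 191.8]
ee_rot: [-0.385, 0.593, 0.385, 0.593]
force: [-0.5, -0.3, -1.8]
finger_gap: 14.6
```

Run:
```python
from h import *
s=sensors.sense(); print(s['time_s'],s['tcp_pos'],s['force'],s['wrist_torque'])
snap("side","s14",(310,160,390,230),10); snap("scene","c14",(315,195,385,255),10)
```

```text
21.05 [ 518.7429582  -217.88575895  191.82121093] [-0.54766365 -0.33430269 -1.76445337] [0.01736246 0.03004589 0.00825994]
```

View pics/s14.png

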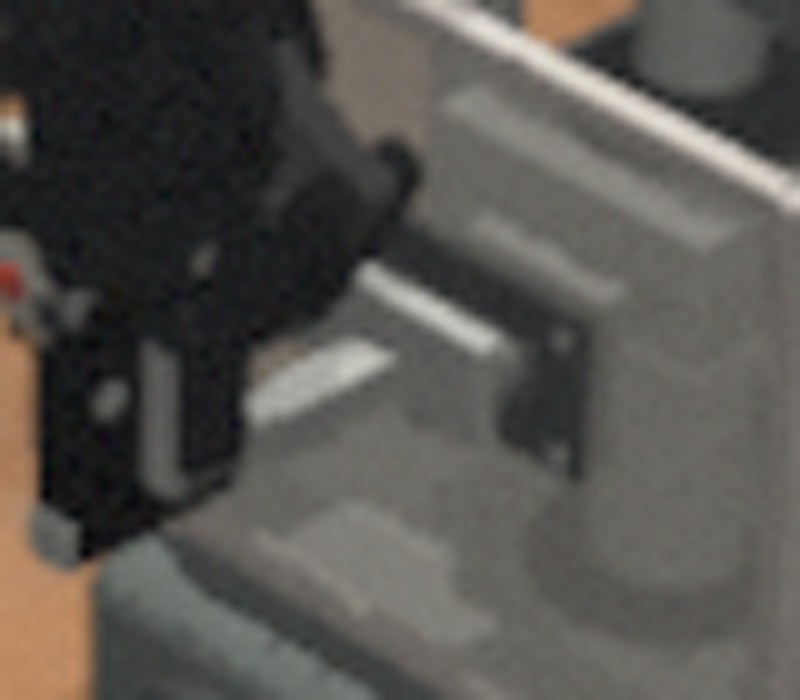

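View pics/c14.png

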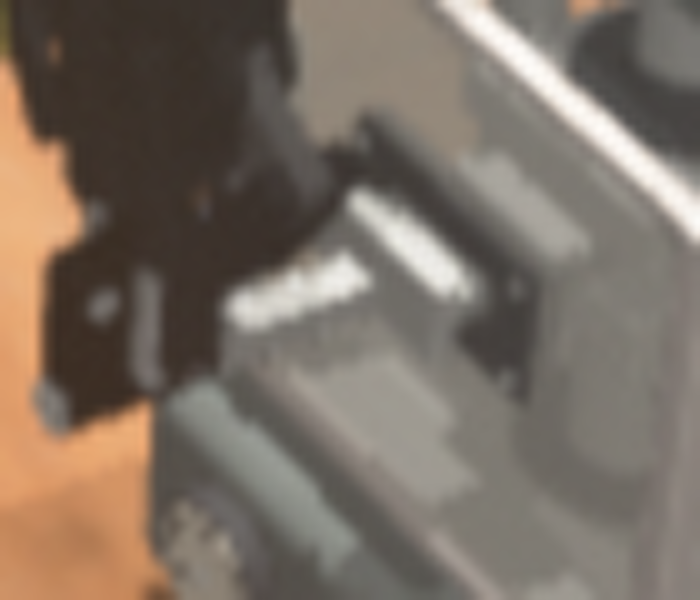

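Emit:
move_arm(
  moves=[
    [[3,-1.5,0],[0,0,0]],
    [[3,-1.5,0],[0,0,0]],
    [[0,0,0],[0,0,0]],
  ],
)

```text
time_s: 21.52
tcp_pos: [524.6, -220.9, 191.9]
ee_rot: [-0.385, 0.593, 0.385, 0.593]
force: [0.3, 0.4, -1.1]
finger_gap: 14.8
```

Emit:
move_arm(
  moves=[
    [[2,-1,0],[0,0,0]],
    [[0,0,0],[0,0,0]],
    [[0,0,0],[0,0,0]],
  ],
)

```text
time_s: 21.9
tcp_pos: [526.3, -221.7, 191.9]
ee_rot: [-0.385, 0.593, 0.385, 0.593]
force: [-0.9, 0.2, -1.4]
finger_gap: 14.7
```

Emit:
move_arm(
  moves=[
    [[2,-1,0],[0,0,0]],
    [[0,0,0],[0,0,0]],
    [[0,0,0],[0,0,0]],
  ],
)

```text
time_s: 22.28
tcp_pos: [528.3, -222.7, 191.8]
ee_rot: [-0.385, 0.593, 0.385, 0.593]
force: [0.4, -0.2, -1.6]
finger_gap: 15.1
```

Run:
```python
from h import *
s=sensors.sense(); print(s['time_s'],s['tcp_pos'],s['force'],s['wrist_torque'])
snap("side","s15",(310,160,390,230),10); snap("scene","c15",(315,195,385,255),10)
```

```text
22.275 [ 528.30201011 -222.67700989  191.83481003] [ 0.39893011 -0.1679057  -1.60200057] [ 0.03363046  0.01921073 -0.07934844]
```

View pics/s15.png

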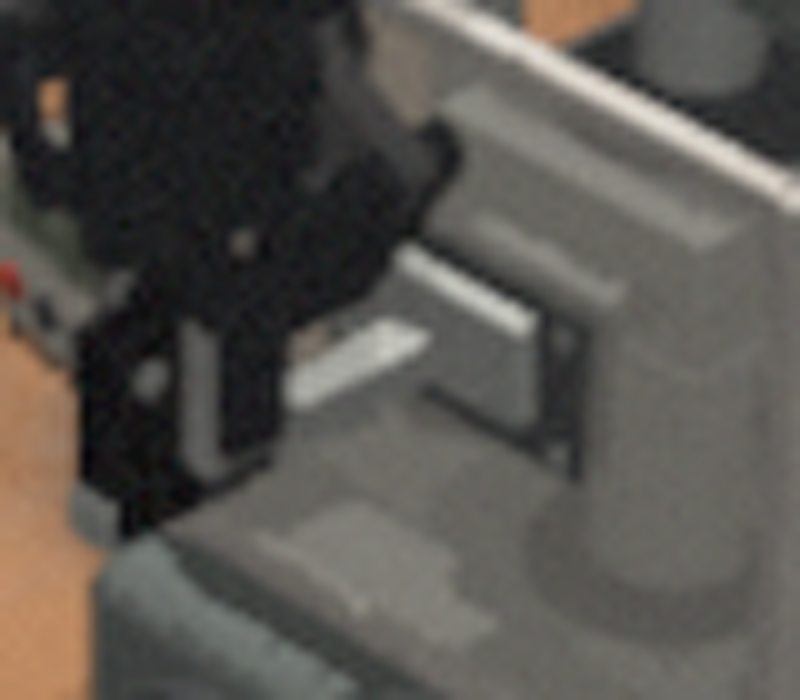

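View pics/c15.png

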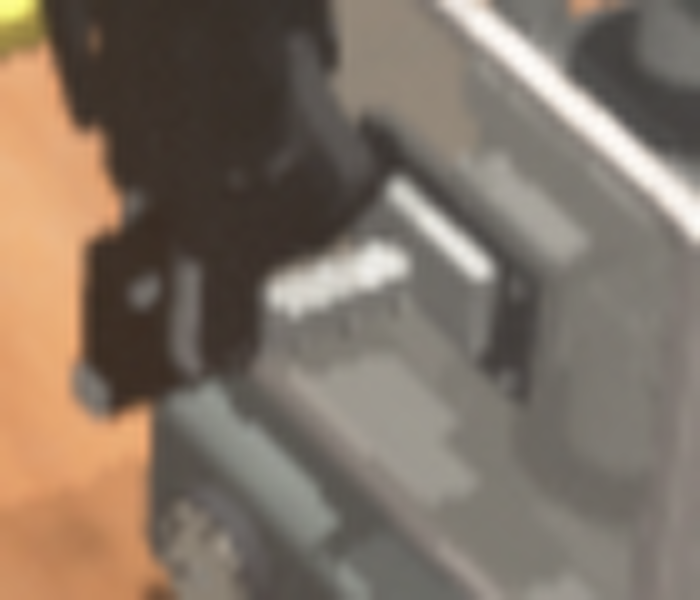

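Emit:
move_arm(
  moves=[
    [[2,-1,0],[0,0,0]],
    [[0,0,0],[0,0,0]],
    [[0,0,0],[0,0,0]],
  ],
)

```text
time_s: 22.75
tcp_pos: [530.3, -223.7, 191.9]
ee_rot: [-0.385, 0.593, 0.385, 0.593]
force: [-0.0, 0.4, -1.3]
finger_gap: 14.7
```

Emit:
move_arm(
  moves=[
    [[1,-0.5,0],[0,0,0]],
    [[0,0,0],[0,0,0]],
    [[0,0,0],[0,0,0]],
  ],
)

```text
time_s: 23.12
tcp_pos: [531.1, -224.1, 191.8]
ee_rot: [-0.385, 0.593, 0.385, 0.593]
force: [-1.8, -0.6, -0.7]
finger_gap: 14.9
```

Emit:
move_arm(
  moves=[
    [[1,-0.5,0],[0,0,0]],
    [[0,0,0],[0,0,0]],
    [[0,0,0],[0,0,0]],
  ],
)

```text
time_s: 23.5
tcp_pos: [531.1, -224.2, 191.8]
ee_rot: [-0.384, 0.594, 0.385, 0.593]
force: [-4.8, 1.1, 1.1]
finger_gap: 14.7
```

The collar is touching the frame at about 5 N. I'll ease back 1 mm and check.

Emit:
move_arm(
  moves=[
    [[-1,0.5,0],[0,0,0]],
    [[0,0,0],[0,0,0]],
    [[0,0,0],[0,0,0]],
    [[0,0,0],[0,0,0]],
  ],
)

```text
time_s: 24.0
tcp_pos: [531.2, -224.1, 191.8]
ee_rot: [-0.385, 0.593, 0.385, 0.593]
force: [-3.2, -0.1, -1.0]
finger_gap: 15.1
```

Run:
```python
from h import *
s=sensors.sense(); print(s['time_s'],s['tcp_pos'],s['force'],s['wrist_torque'],s['joint_velocities'].round(3))
snap("side","s16",(290,140,420,280),5); snap("scene","c16",(295,150,425,300),4)
```

```text
24.0 [ 531.16028119 -224.11177436  191.77896617] [-3.16558227 -0.0888852  -0.97800286] [0.17726078 0.49832744 0.04601126] [-0.001  0.     0.001  0.001 -0.    -0.001]
```

View pics/s16.png

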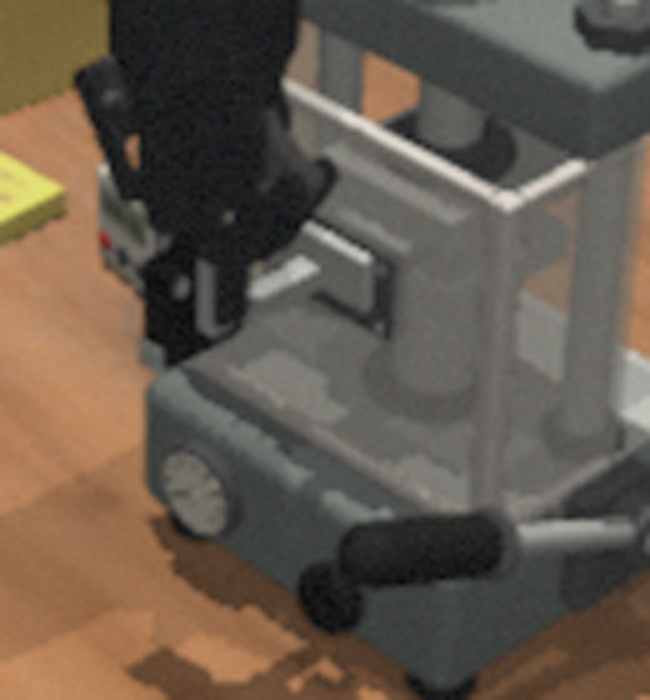

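View pics/c16.png

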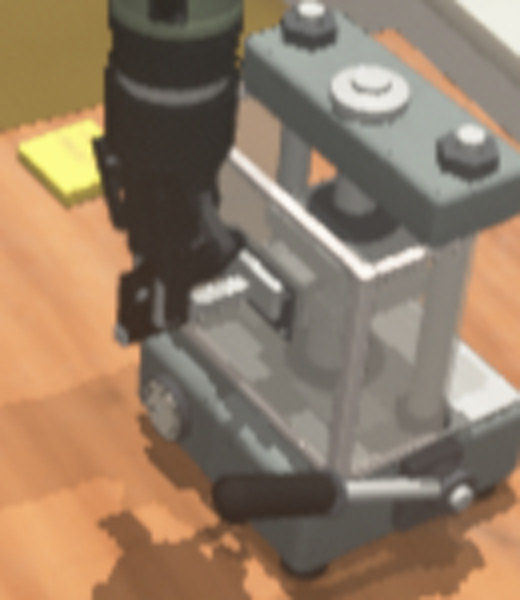

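Emit:
move_arm(
  moves=[
    [[-1,0.5,0],[0,0,0]],
    [[0,0,0],[0,0,0]],
    [[0,0,0],[0,0,0]],
    [[0,0,0],[0,0,0]],
  ],
)

```text
time_s: 24.6
tcp_pos: [530.5, -223.8, 192.0]
ee_rot: [-0.385, 0.593, 0.385, 0.593]
force: [-0.1, 0.8, -1.7]
finger_gap: 14.9
```

Run:
```python
from h import *
s=sensors.sense(); print(s['time_s'],s['tcp_pos'],s['force'],s['wrist_torque'],s['finger_gap'])
snap("side","s17",(330,170,380,215),14); snap("wrist","w17")
```

```text
24.6 [ 530.5143137  -223.7603717   191.95383339] [-0.06914496  0.7543325  -1.73776843] [0.0435264  0.00244712 0.01814263] 14.91557359561205
```

View pics/s17.png

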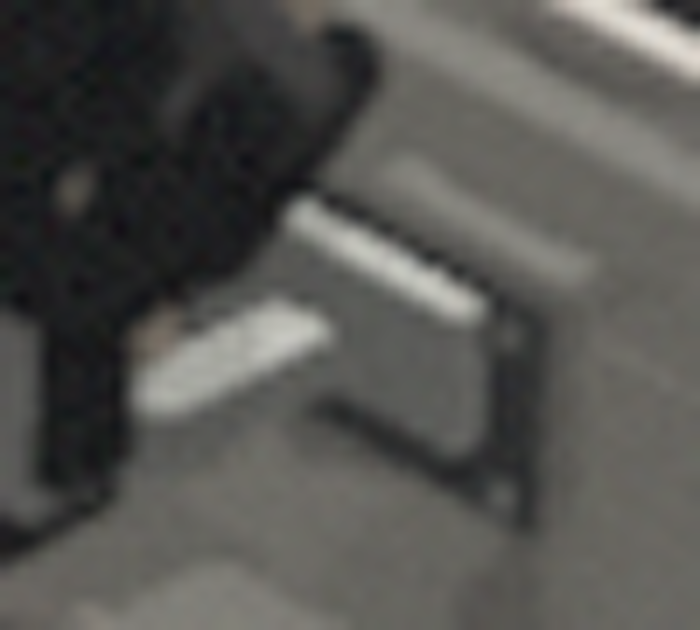

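View pics/w17_full.png

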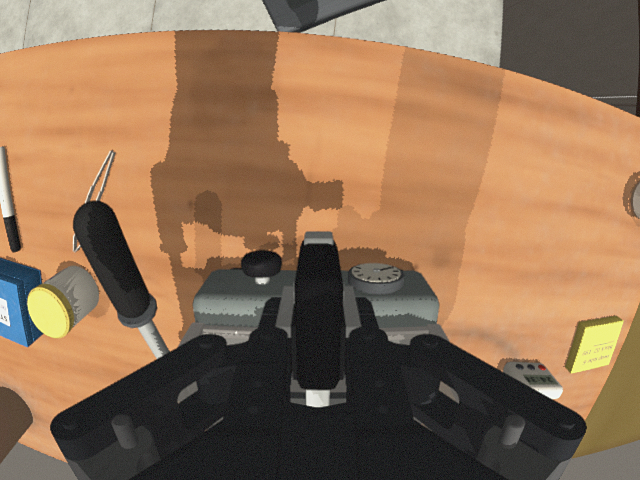

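The collar is at the frame and the contact force is back to about zero. The gauge is straight with the press, still gripped, and the other items haven't moved. I'm handing it in.

```bash
python3 -c "
from rig import ticket
print(ticket.finish_job())"
```

```text
the job is handed in; nothing more can be done
None
```

The job is done and handed in at about 24.6 s of the 72 s allowed; no verdict came back.

- **Pumping:** I gave the lever four strokes, each pressed until it met its stop (28–34 N on the tool). The fingers then rose clear each time so it could come back up. The before and after side pictures put the lower plate's rise at about 57 mm, which matches fully up. I could not read the plate directly.
- **Gauge:** I gripped it by its upright grip at a 100 N setting and passed the blade through the window with no noticeable contact force. The collar touched the frame at about 5 N, so I eased back 2 mm of command (about 1 mm of actual movement).
- **Last checks:**
  - The force on the tool was near zero, with the fingers holding at a 14.9 mm opening.
  - The collar was flush at the frame and looked centred, with only a dark frame margin showing around it.
  - The arm was not moving, and the beaker, jar and forceps looked undisturbed in the pictures, though I did not measure them again.
- **Disagreement:** The scene and side cameras placed the gauge about 7 mm from where the arm's own readings put it. I aligned sideways using the gauge and window relative to each other in the same pictures, which agreed with the lever's measured position to about 2 mm.

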